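# Pack the cool box from the freezer-top tray and rack

### The arm

A 7-joint arm with a two-finger parallel gripper is mounted at the origin on the work surface. World frame = base frame: x ahead of the robot, y to its left, z up, the work surface at z = 0. Lengths are in m, angles in rad, forces in N, time in s.
With the tool pointing down it reaches from about 0.425 to 0.875 m from the base axis. Payload 4.7 kg.
Tool frame: the origin (TCP) lies on the centre line of the jaws, within the pads' length; the fingertips stand 14 mm ahead of it and the grasp point (between the pads) lies 5 mm behind it; z points along the fingers, y is the line along which they close (so a half turn about z gives the same grasp; the last joint's range is limited). The gripper opens to 87 mm and grips with 3 to 60 N. Pads are 19 mm wide; open, the fingers measure 117 mm over their backs; the gripper's body (75 mm by 190 mm) begins 51 mm behind the grasp point.
Start: joints at [1.302, 0.321, -0.07, 1.45, 0.023, 1.371, -0.057], TCP at [0.181, -0.624, 0.237] pointing down, gripper open.
Joint ranges: [-2.86, 2.86], [-0.3, 2.09], [-1.38, 1.24], [0.06, 2.45], [-1.56, 4.7], [0.09, 2.05], [-2.69, 2.69]. Speed limits (rad/s): [2.57, 2.57, 3.14, 3.14, 3.14, 3.14, 3.14].

### API

Orientations are given as a rotation vector (axis times angle).
In Python, from bench import ctrl gives the robot as it stands.
- The arm moves only by the tool send_rows, never from a script. Its argument "steps" is a list of rows, each an object of numbers: "tx", "ty", "tz": the shift along the tool's x, y, z in units of 60 mm (1.0 is 60 mm); "turn": the turn about the tool's z in units of 8 degrees (1.0 is 8 degrees); "grip": the opening, from 0 (shut) to 1 (fully open). A call has 1 to 12 rows; each row shifts and turns the commanded pose from where the row before left it, along the tool's axes as they then stand; what a row does not reach is not made up. A row lasts 1/8 s, in which the tool goes at most 62.5 mm and 10.7 degrees, less where a joint would pass 70% of its speed; a pose out of reach is approached as far as the arm can. A call is refused whole if a number of a shift passes 1 or a number of a turn 1, either way. A call with a gripper value outside its range is refused whole. The fingers move at their own pace and stop on an object; "newtons" is the grip in N (left out, the last holds). Time passes only in rows, so rows that do not move let the fingers close. It gives the time, the measured TCP pose, the force, the opening and the grip force at its end, in the units of the state.
- ctrl.get_state(): the state, without advancing time (a new reading comes with each control period).
- ctrl.get_image(name): name is "side" or "top" or "wrist"; returns a dict with "pixels" (480x640x3 uint8, red, green, blue), "K" (3x3 intrinsics, pixels), "dist" ([k1, k2, p1, p2, k3] as OpenCV has them; the pictures are not rectified), "cam_to_world" (4x4, takes a point from camera to world coordinates); the wrist camera has in their place "T_tool_cam" (4x4, takes a point from camera to tool coordinates, whose origin is the TCP and whose axes are the flange's). Camera axes: x right, y down, z forward; pixel columns grow to the right and rows downward; lengths in m; the calibration is good to about 2 mm. A picture is of the moment at which its call begins: read the wrist's pose just before it. There is no depth.
- ctrl.close_job(): hands the job in; it is judged then, once.
The state is a dict: "time": time; "joint_positions": joint angles; "qd": joint speeds; "joint_torque": joint torques, N m; "position": TCP position; "tool_rot": TCP orientation; "ft_force": force on the tool from outside, world axes, zero at the start; "torque": the same for the moment, N m; "grip_width": opening from 0.0 (shut) to 1.0 (fully open); "grip_force": force on a finger pad.
Only numpy, scipy, OpenCV 4.12 (cv2) and the standard library are available. Lean on these libraries where they do the work, as an engineer would, in place of code of your own. Each camera call takes 0.05 s, during which the arm holds its last target. There are 200 camera calls.

### The job

Get the cool box ready: take the lid off the pocket tray by its knob and lay it flat on the cork mat, then put the freezer plate from the slotted rack into the smaller bay of the cool box and every steel cooling stone from the tray into its larger bay, in any order. When all are packed, lay the lid squarely back on the tray, resting on both end walls, and let go. Leave the wooden board in the rack, and the jar and the can, where they are.

Things in the scene. Friction and masses are not known exactly. Their poses are not given: they have to be found in the camera images.
- tray: white plastic pocket tray fixed to the worktop, 150 (its x) x 130 (its y) x 16 mm slab, origin centre of its underside. Six square pockets 23 mm wide and 11 mm deep at x = -42, 0, 42 mm in two rows y = -36 and +36 mm. An end wall 10 mm thick, 110 mm long along y and 44 mm tall (from the worktop) stands at each x end (x = -75..-65 and 65..75 mm): the lid lies on the two walls. The y sides are open
- lid: grey flat plastic lid of the tray, 160 (its x) x 130 (its y) x 5 mm, with a black upright knob on its middle, 26 mm diameter, 30 mm tall (5 to 35 mm above the origin). Origin: centre of the underside, z up through the knob. About 120 g. Starts lying square over the tray on its end walls, origin 44 mm above the worktop
- coolbox: open blue and white cool box, fixed, 250 (its x) x 180 (its y) x 85 mm tall; walls and floor 10 mm thick; a white partition 8 mm thick, 60 mm tall (from the worktop), across it at x = -15..-7 mm parts it in two bays. Origin: centre of its underside
- plate_bay (a point): centre of the floor (top face, 10 mm above the worktop) of the smaller bay of the cool box, nearer the robot: 100 (x) x 160 (y) mm inside; axes as the cool box
- stone_bay (a point): centre of the floor (top face, 10 mm above the worktop) of the larger bay of the cool box, farther from the robot: 122 (x) x 160 (y) mm inside; axes as the cool box
- rack: fixed steel rack, 130 (its x) x 70 (its y) mm, origin centre of its underside. Two slots, 16 mm wide, at x = -31 and +31 mm, each between two thin upright sheets whose tops are 58 mm above the worktop; slot floor 8 mm above the worktop. Two side rails at y = +-31 mm close the slots' ends up to 38 mm high. One slot holds the freezer plate, the other the wooden board
- plate: freezer plate, rigid blue plastic slab with white panels, 12 (its x) x 50 (its y) x 100 mm (its z), origin at its centre, about 100 g. Starts standing on end in one slot of the rack (z up), its top 108 mm above the worktop, 50 mm out of the slot
- board: small wooden board 10 x 50 x 70 mm, origin at its centre, standing in the other slot of the rack, its top 78 mm above the worktop; it stays there
- mat: square cork mat fixed on the worktop, 130 x 130 x 4 mm, origin centre of its underside, axes along its edges
- jar: amber glass jar, 72 mm diameter, 110 mm tall, origin centre of the underside; not part of the job
- can: food can, 74 mm diameter, 100 mm tall, origin centre of the underside; not part of the job
- stone0: steel cooling stone, a rounded bar 20 x 20 x 34 mm (34 along its z), origin at its centre, about 50 g. If present it starts upright in a pocket of the tray, square with it, standing 23 mm out of the pocket. Three to five of the six are present
- stone1: steel cooling stone, a rounded bar 20 x 20 x 34 mm (34 along its z), origin at its centre, about 50 g. If present it starts upright in a pocket of the tray, square with it, standing 23 mm out of the pocket. Three to five of the six are present
- stone2: steel cooling stone, a rounded bar 20 x 20 x 34 mm (34 along its z), origin at its centre, about 50 g. If present it starts upright in a pocket of the tray, square with it, standing 23 mm out of the pocket. Three to five of the six are present
- stone3: steel cooling stone, a rounded bar 20 x 20 x 34 mm (34 along its z), origin at its centre, about 50 g. If present it starts upright in a pocket of the tray, square with it, standing 23 mm out of the pocket. Three to five of the six are present
- stone4: steel cooling stone, a rounded bar 20 x 20 x 34 mm (34 along its z), origin at its centre, about 50 g. If present it starts upright in a pocket of the tray, square with it, standing 23 mm out of the pocket. Three to five of the six are present
- stone5: steel cooling stone, a rounded bar 20 x 20 x 34 mm (34 along its z), origin at its centre, about 50 g. If present it starts upright in a pocket of the tray, square with it, standing 23 mm out of the pocket. Three to five of the six are present

How it is judged:
By the outcome, as a careful person would: the job done as asked, in the order asked, and still so for the second after the job is handed in, with the robot touching nothing.
Of stone0, stone1, stone2, stone3, stone4, stone5 only 3 to 5 are there at a start; the rules pass over those that are not, and their reading is None.
At some moment in a run one of lid, stone0, stone1, stone2, stone3, stone4, stone5 may be knocked a few centimetres aside while the robot is not near it.
Once in a run the grip may slacken for a moment while it holds something.
It also fails if it takes over 210 s, if anything falls off the work surface, if the arm or the gripper's body presses on something with over 40 N, if the wrist force passes 120 N, or if a joint passes its speed limit or range.

## Working session

There is one attempt and no reset: what is moved stays moved. The work goes in short steps, Python scripts to look and compute and a tool call to move; the robot and the scene stay as the last step left them, time stands still between calls to the robot, and variables do not carry over. Pictures are saved under pics/ and viewed, at most 14 in all, crops included, and the job is handed in when it is done.

Besides the shell and the picture viewer there is one more tool, called after "Request:" as name(argument=value, ...) on one line, values as JSON. send_rows: Moves the arm, as the interface text tells. Its arguments: {"type":"object","properties":{"steps":{"type":"array"},"newtons":{"type":"number"}},"required":["steps"]}

```bash
ls; mkdir -p pics
python3 - <<'E'
from bench import ctrl
import cv2,numpy as np,json
print(ctrl.get_state())
for n in ("top","side"):
    r=ctrl.get_image(n); cv2.imwrite(f"pics/{n}0.png",cv2.cvtColor(r["pixels"],cv2.COLOR_RGB2BGR))
    print(n,np.round(r["K"],1).tolist(),r["dist"],np.round(r["cam_to_world"],4).tolist())
    np.savez(f"{n}.npz",K=r["K"],d=r["dist"],T=r["cam_to_world"])
E
```

```text
pics
{'time': 0.0, 'joint_positions': array([ 1.30210802,  0.32183417, -0.07009902,  1.45168293,  0.02258521,
        1.37080951, -0.05691111]), 'qd': array([ 0.00026625,  0.00073266,  0.00042559, -0.00152208,  0.00017716,
        0.00112992, -0.0012612 ]), 'joint_torque': array([-2.46348254e-04, -4.91288316e+01, -4.04060371e-01, -3.12530744e+01,
       -6.38854830e-02,  4.36437281e-02,  1.72824857e-04]), 'position': array([ 0.18118878, -0.62367706,  0.23545037]), 'tool_rot': array([-3.10833908e+00, -4.42501436e-01,  5.55493313e-04]), 'ft_force': array([-0.38919194,  0.39305863, -0.85098762]), 'torque': array([-0.02719473, -0.04932825, -0.01254375]), 'grip_force': 0.0, 'grip_width': 0.9978965052275846}
top [[569.0, 0.0, 317.5], [0.0, 569.0, 240.6], [0.0, 0.0, 1.0]] [0.01240661 0.         0.         0.         0.        ] [[-0.0037, -0.983, 0.1837, 0.3783], [-0.9998, 0.0001, -0.0193, 0.0051], [0.0189, -0.1838, -0.9828, 1.2272], [0.0, 0.0, 0.0, 1.0]]
side [[573.3, 0.0, 316.3], [0.0, 573.3, 244.0], [0.0, 0.0, 1.0]] [-0.0581804  0.         0.         0.         0.       ] [[-0.9749, -0.1113, 0.1929, 0.4], [-0.2226, 0.4608, -0.8591, 0.9437], [0.0068, -0.8805, -0.474, 0.6163], [0.0, 0.0, 0.0, 1.0]]
```

View pics/top0.png

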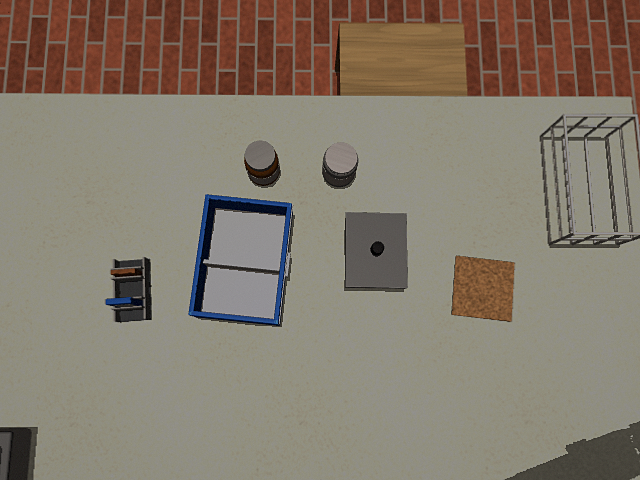

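View pics/side0.png

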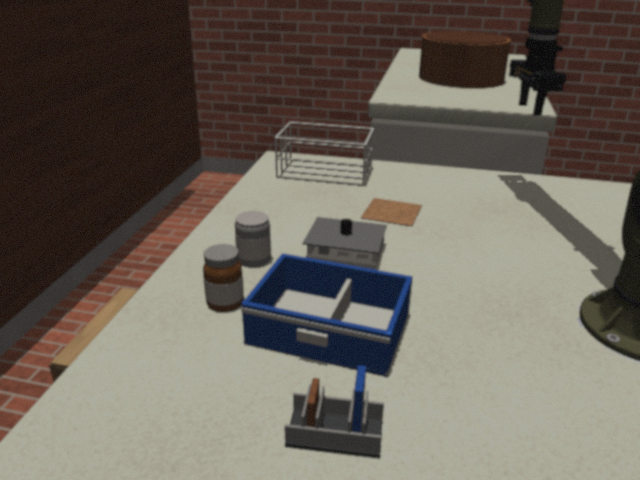

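Run:
```python
import cv2
im=cv2.imread("pics/top0.png")
for n,(x,y,w,h) in {"cA":(100,190,200,140),"cB":(335,200,190,130)}.items():
    cv2.imwrite(f"pics/{n}.png",cv2.resize(im[y:y+h,x:x+w],None,fx=4,fy=4,interpolation=cv2.INTER_CUBIC))
```

```text
(no output)
```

View pics/cA.png

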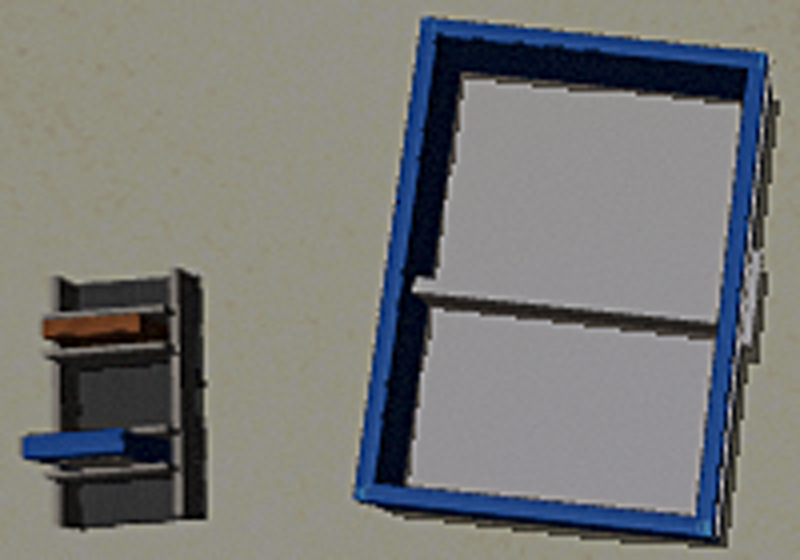

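View pics/cB.png

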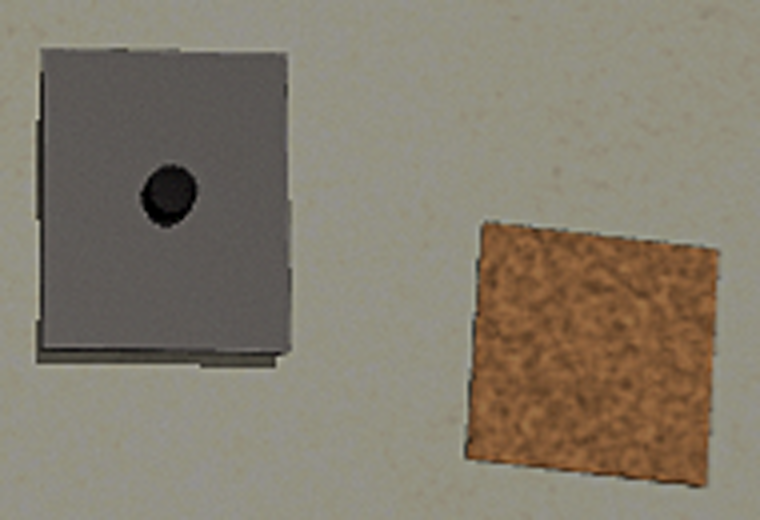

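```bash
cat > h.py <<'E'
import numpy as np,cv2,sys
from scipy.optimize import least_squares
from scipy.spatial.transform import Rotation as R
def bp(uv,z,cam="top"):
    c=np.load(f"{cam}.npz"); n=cv2.undistortPoints(np.array(uv,float).reshape(-1,1,2),c["K"],c["d"]).reshape(-1,2)
    d=np.c_[n,np.ones(len(n))]@c["T"][:3,:3].T; o=c["T"][:3,3]
    return o+d*((z-o[2])/d[:,2])[:,None]
def proj(P,cam="top"):
    c=np.load(f"{cam}.npz"); W=np.linalg.inv(c["T"])
    return cv2.projectPoints(np.array(P,float),cv2.Rodrigues(W[:3,:3])[0],W[:3,3],c["K"],c["d"])[0].reshape(-1,2)
def rect(uv,z,lx,ly,cam="top"):
    """corners in order far-left, far-right, near-right, near-left (+x+y,+x-y,-x-y,-x+y): x,y,yaw deg, rms mm"""
    P=bp(uv,z,cam)[:,:2]; L=np.array([[lx,ly],[lx,-ly],[-lx,-ly],[-lx,ly]])/2
    def f(p):
        c,s=np.cos(p[2]),np.sin(p[2]); return (L@np.array([[c,s],[-s,c]])+p[:2]-P).ravel()
    r=least_squares(f,[*P.mean(0),0]); return np.round([r.x[0],r.x[1],np.degrees(r.x[2]),1e3*np.sqrt(np.mean(r.fun**2))],4)
E
python3 - <<'E'
from h import *
a=lambda l,ox,oy:np.array(l)/4+[ox,oy]
print("box",rect(a([(424,18),(768,52),(716,538),(356,500)],100,190),.085,.25,.18))
print("lid",rect(a([(41,48),(287,53),(291,352),(42,348)],335,200),.049,.16,.13))
print("mat",rect(a([(484,222),(719,248),(707,487),(467,459)],335,200),.004,.13,.13))
print("plate",rect(a([(22,435),(122,430),(128,453),(24,460)],100,190),.108,.012,.05))
print("board",rect(a([(43,322),(139,316),(141,333),(44,340)],100,190),.078,.010,.05))
print("knob",bp(a([(171,189)],335,200),.079))
print("can,jar",bp([(341,153),(260,152)],.105))
E
```

```text
box [ 0.5558  0.1364 -5.8431  0.6221]
lid [ 0.5792 -0.1417 -0.9296  0.3695]
mat [ 0.5021 -0.3778 -6.6888  0.4395]
plate [0.4677 0.371  3.7484 0.84  ]
board [0.5288 0.3755 3.9917 0.7948]
knob [[ 0.57895097 -0.1410463   0.079     ]]
can,jar [[ 0.77221169 -0.06615766  0.105     ]
 [ 0.77385256  0.10100367  0.105     ]]
```

```bash
cat >> h.py <<'E'
def go(*wps,yaw=None):
    """print units (60mm) per leg tx,ty,tz along tool axes from state, then turn units"""
    from bench import ctrl
    s=ctrl.get_state(); M=R.from_rotvec(s["tool_rot"]).as_matrix(); p=s["position"]; psi=np.degrees(np.arctan2(M[1,0],M[0,0]))
    print("t",round(s["time"],1),"p",np.round(p,4),"yaw",round(psi,2),"q7",round(s["joint_positions"][6],2),"w",round(s["grip_width"],3),"F",np.round(s["grip_force"],1),np.round(s["ft_force"],1))
    if yaw is not None:
        d=(psi-yaw+180)%360-180; print("turn",round(d/8,3)); a=np.radians(yaw); c,n=np.cos(a),np.sin(a); M=np.array([[c,n,0],[n,-c,0],[0,0,-1.]])
    for w in wps:
        d=M.T@(np.array(w)-p)/.06; print(w,"units (after turn)",np.round(d,3)); p=np.array(w)
E
python3 - <<'E'
from h import *
go((.579,-.1415,.20),(.579,-.1415,.068),yaw=-1)
E
```

```text
t 0.1 p [ 0.1812 -0.6237  0.2356] yaw 16.21 q7 -0.06 w 0.999 F 0.0 [-0.1 -0.2  0.3]
turn 2.151
(0.579, -0.1415, 0.2) units (after turn) [ 6.489 -8.152  0.593]
(0.579, -0.1415, 0.068) units (after turn) [0.  0.  2.2]
```

Request:
send_rows(steps=[{"turn":0.72},{"turn":0.72},{"turn":0.71},{"tx":0.72,"ty":-0.9},{"tx":0.72,"ty":-0.9},{"tx":0.72,"ty":-0.9},{"tx":0.72,"ty":-0.9},{"tx":0.72,"ty":-0.9},{"tx":0.72,"ty":-0.9},{"tx":0.72,"ty":-0.9},{"tx":0.72,"ty":-0.9},{"tx":0.72,"ty":-0.9}])

```text
validation failed for argument at $.st...
```

Run:
```python
from h import *
from bench import ctrl
go((.579,-.1415,.20),(.579,-.1415,.068),yaw=-1)
r=ctrl.get_image("wrist"); print(r["T_tool_cam"],r["K"],r["dist"])
cv2.imwrite("pics/w1.png",cv2.cvtColor(r["pixels"],cv2.COLOR_RGB2BGR))
```

```text
t 0.1 p [ 0.1812 -0.6237  0.2356] yaw 16.21 q7 -0.06 w 0.999 F 0.0 [-0.1 -0.2  0.3]
turn 2.151
(0.579, -0.1415, 0.2) units (after turn) [ 6.489 -8.152  0.593]
(0.579, -0.1415, 0.068) units (after turn) [0.  0.  2.2]
[[ 7.44322411e-04 -9.64351152e-01 -2.64624833e-01  7.37712755e-02]
 [ 9.99999584e-01  5.78475629e-04  7.04652171e-04  4.34225908e-04]
 [-5.26453116e-04 -2.64625247e-01  9.64351182e-01 -1.48978673e-01]
 [ 0.00000000e+00  0.00000000e+00  0.00000000e+00  1.00000000e+00]] [[415.67398628   0.         312.11962593]
 [  0.         415.67398628 239.79651883]
 [  0.           0.           1.        ]] [-0.03493963  0.          0.          0.          0.        ]
```

View pics/w1.png

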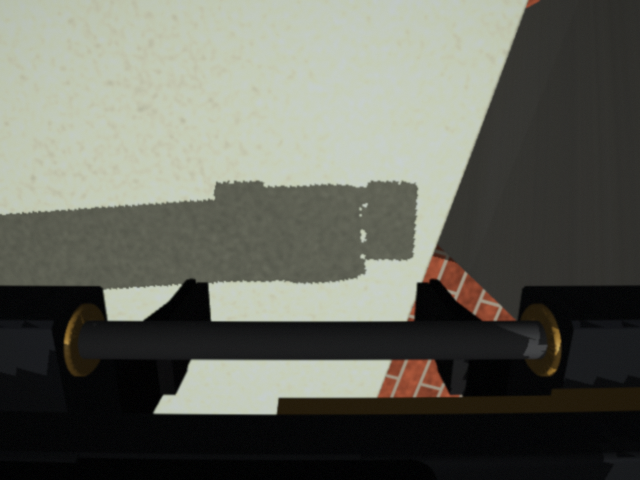

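The move was refused, so the wrist picture shows only the bare worktop edge and the gripper's fingers (around 180–460, 340). I'll send every field in each row.

Request:
send_rows(steps=[{"tx":0,"ty":0,"tz":0,"turn":0.72,"grip":1},{"tx":0,"ty":0,"tz":0,"turn":0.72,"grip":1},{"tx":0,"ty":0,"tz":0,"turn":0.71,"grip":1},{"tx":0.72,"ty":-0.9,"tz":0,"turn":0,"grip":1}])

```text
time: 0.65
position: [0.2164, -0.5787, 0.2353]
tool_rot: [3.14, -0.044, -0.005]
ft_force: [0.6, -0.3, 0.7]
grip_width: 0.997
grip_force: 0.0
```

Request:
send_rows(steps=[{"tx":0.6,"ty":-0.75,"tz":0,"turn":0,"grip":1},{"tx":0.6,"ty":-0.75,"tz":0,"turn":0,"grip":1},{"tx":0.6,"ty":-0.75,"tz":0,"turn":0,"grip":1},{"tx":0.6,"ty":-0.75,"tz":0,"turn":0,"grip":1},{"tx":0.6,"ty":-0.75,"tz":0,"turn":0,"grip":1},{"tx":0.6,"ty":-0.75,"tz":0,"turn":0,"grip":1},{"tx":0.6,"ty":-0.75,"tz":0,"turn":0,"grip":1},{"tx":0.6,"ty":-0.75,"tz":0,"turn":0,"grip":1},{"tx":0,"ty":0,"tz":0,"turn":0,"grip":1}])

```text
time: 1.78
position: [0.5184, -0.215, 0.2364]
tool_rot: [-3.139, 0.012, -0.002]
ft_force: [-0.2, -0.7, 0.5]
grip_width: 1.0
grip_force: 0.0
```

Run:
```python
from h import *
from bench import ctrl
go((.579,-.1415,.20),(.579,-.1415,.068),yaw=-1)
```

```text
t 1.8 p [ 0.5184 -0.215   0.2364] yaw -0.42 q7 -1.28 w 1.0 F 0.0 [-0.2 -0.7  0.5]
turn 0.072
(0.579, -0.1415, 0.2) units (after turn) [ 0.989 -1.243  0.607]
(0.579, -0.1415, 0.068) units (after turn) [0.  0.  2.2]
```

Request:
send_rows(steps=[{"tx":0.5,"ty":-0.62,"tz":0.3,"turn":0.07,"grip":1},{"tx":0.49,"ty":-0.62,"tz":0.3,"turn":0,"grip":1},{"tx":0,"ty":0,"tz":0,"turn":0,"grip":1},{"tx":0,"ty":0,"tz":0,"turn":0,"grip":1}])

```text
time: 2.28
position: [0.5758, -0.1496, 0.2002]
tool_rot: [3.14, -0.044, -0.002]
ft_force: [-0.6, 0.5, 0.6]
grip_width: 0.998
grip_force: 0.0
```

Run:
```python
from h import *
from bench import ctrl
go((.579,-.1415,.068),yaw=-1)
s=ctrl.get_state()
r=ctrl.get_image("wrist");c=r["pixels"]
r2=ctrl.get_image("top")["pixels"][200:300,335:435]
c=np.hstack([c[:, :],cv2.resize(r2,(480,480))])
c=cv2.resize(c,(800,343))
cv2.imwrite("pics/w2.png",cv2.cvtColor(c,cv2.COLOR_RGB2BGR))
```

```text
t 2.3 p [ 0.5758 -0.1496  0.2002] yaw -1.62 q7 -1.48 w 0.998 F 0.0 [-0.6  0.5  0.6]
turn -0.078
(0.579, -0.1415, 0.068) units (after turn) [ 0.051 -0.135  2.203]
```

View pics/w2.png

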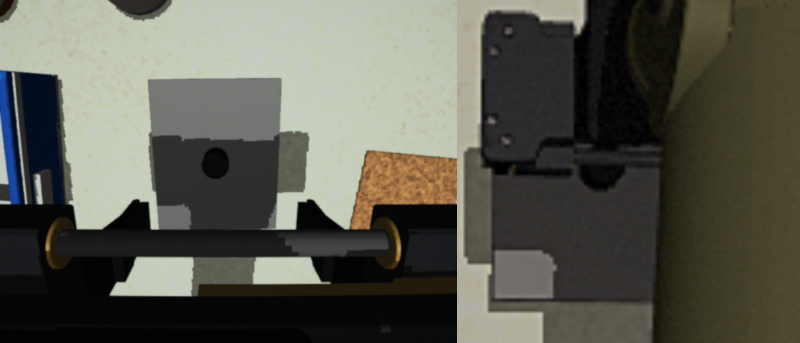

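```bash
cat >> h.py <<'E'
WK=np.array([[415.674,0,312.12],[0,415.674,239.797],[0,0,1]]);WD=np.array([-.03494,0,0,0,0])
WT=np.array([[7.443e-4,-.964351,-.264625,.073771],[1,5.785e-4,7.05e-4,4.342e-4],[-5.26e-4,-.264625,.964351,-.148979],[0,0,0,1]])
def wbp(uv,z,s):
    T=np.eye(4);T[:3,:3]=R.from_rotvec(s["tool_rot"]).as_matrix();T[:3,3]=s["position"];T=T@WT
    n=cv2.undistortPoints(np.array(uv,float).reshape(-1,1,2),WK,WD).reshape(-1,2)
    d=np.c_[n,np.ones(len(n))]@T[:3,:3].T;o=T[:3,3]
    return o+d*((z-o[2])/d[:,2])[:,None]
E
python3 - <<'E'
from h import *
s=dict(position=[.5758,-.1496,.2002],tool_rot=[3.14,-.044,-.002])
print(wbp([(301,225)],.079,s), wbp(np.array([(149,80),(281,78)])*1.4,.049,s))
E
```

```text
[[ 0.58570494 -0.14323457  0.079     ]] [[ 0.66089245 -0.08093947  0.049     ]
 [ 0.65919938 -0.20902572  0.049     ]]
```

Request:
send_rows(steps=[{"tx":0.07,"ty":-0.12,"tz":0.7,"turn":-0.08,"grip":1},{"tx":0,"ty":0,"tz":0.7,"turn":0,"grip":1},{"tx":0,"ty":0,"tz":0.8,"turn":0,"grip":1},{"tx":0,"ty":0,"tz":0,"turn":0,"grip":1},{"tx":0,"ty":0,"tz":0,"turn":0,"grip":1},{"tx":0,"ty":0,"tz":0,"turn":0,"grip":1}], newtons=25)

```text
time: 3.12
position: [0.5815, -0.1416, 0.0703]
tool_rot: [3.14, -0.026, 0.003]
ft_force: [0.0, 0.3, 0.1]
grip_width: 1.0
grip_force: 0.0
```

```bash
python3 -c "
from h import *
go((.5805,-.1425,.068),yaw=-1)"
```

```text
t 3.1 p [ 0.5815 -0.1416  0.0703] yaw -0.95 q7 -1.53 w 1.0 F 0.0 [0.  0.3 0.1]
turn 0.006
(0.5805, -0.1425, 0.068) units (after turn) [-0.017  0.015  0.038]
```

Request:
send_rows(steps=[{"tx":-0.02,"ty":0.01,"tz":0.04,"turn":0,"grip":0},{"tx":0,"ty":0,"tz":0,"turn":0,"grip":0},{"tx":0,"ty":0,"tz":0,"turn":0,"grip":0},{"tx":0,"ty":0,"tz":0,"turn":0,"grip":0},{"tx":0,"ty":0,"tz":0,"turn":0,"grip":0},{"tx":0,"ty":0,"tz":0,"turn":0,"grip":0}], newtons=30)

```text
time: 3.88
position: [0.5797, -0.1416, 0.0661]
tool_rot: [3.141, -0.025, -0.0]
ft_force: [0.4, 0.4, 1.3]
grip_width: 0.405
grip_force: 0.0
```

```bash
python3 -c "
from h import *
go((.5805,-.1425,.14),(.502,-.378,.12),(.502,-.378,.0295),yaw=-6.7)"
```

```text
t 3.9 p [ 0.5797 -0.1416  0.0661] yaw -0.91 q7 -1.53 w 0.405 F 0.0 [0.4 0.4 1.3]
turn 0.723
(0.5805, -0.1425, 0.14) units (after turn) [ 0.015  0.014 -1.232]
(0.502, -0.378, 0.12) units (after turn) [-0.841  4.051  0.333]
(0.502, -0.378, 0.0295) units (after turn) [0.    0.    1.508]
```

Request:
send_rows(steps=[{"tx":0,"ty":0,"tz":0,"turn":0,"grip":0},{"tx":0,"ty":0,"tz":0,"turn":0,"grip":0},{"tx":0,"ty":0,"tz":0,"turn":0,"grip":0},{"tx":0,"ty":0,"tz":0,"turn":0,"grip":0},{"tx":0,"ty":0,"tz":0,"turn":0,"grip":0}], newtons=30)

```text
time: 4.5
position: [0.5797, -0.1417, 0.0661]
tool_rot: [3.141, -0.025, -0.0]
ft_force: [-0.1, 0.9, -0.8]
grip_width: 0.292
grip_force: 30.0
```

```bash
python3 -c "
from h import *
go(yaw=-6.7)"
```

```text
t 4.5 p [ 0.5797 -0.1417  0.0661] yaw -0.92 q7 -1.53 w 0.292 F 30.0 [-0.1  0.9 -0.8]
turn 0.723
```

Request:
send_rows(steps=[{"tx":0,"ty":0,"tz":-0.3,"turn":0,"grip":0},{"tx":0,"ty":0,"tz":-0.4,"turn":0,"grip":0},{"tx":0,"ty":0,"tz":-0.5,"turn":0.72,"grip":0},{"tx":-0.12,"ty":0.58,"tz":0,"turn":0,"grip":0},{"tx":-0.12,"ty":0.58,"tz":0,"turn":0,"grip":0},{"tx":-0.12,"ty":0.58,"tz":0,"turn":0,"grip":0},{"tx":-0.12,"ty":0.58,"tz":0,"turn":0,"grip":0},{"tx":-0.12,"ty":0.58,"tz":0,"turn":0,"grip":0},{"tx":-0.12,"ty":0.58,"tz":0,"turn":0,"grip":0},{"tx":-0.12,"ty":0.57,"tz":0,"turn":0,"grip":0},{"tx":0,"ty":0,"tz":0,"turn":0,"grip":0}])

```text
time: 5.88
position: [0.4992, -0.3813, 0.1391]
tool_rot: [3.133, -0.192, -0.0]
ft_force: [-0.4, 0.9, -1.4]
grip_width: 0.291
grip_force: 30.0
```

```bash
python3 -c "
from h import *
go((.502,-.378,.027),yaw=-6.7)"
```

```text
t 5.9 p [ 0.4992 -0.3813  0.1391] yaw -7.03 q7 -1.17 w 0.291 F 30.0 [-0.4  0.9 -1.4]
turn -0.041
(0.502, -0.378, 0.027) units (after turn) [ 0.039 -0.061  1.868]
```

Request:
send_rows(steps=[{"tx":0.04,"ty":-0.06,"tz":0.5,"turn":-0.04,"grip":0},{"tx":0,"ty":0,"tz":0.5,"turn":0,"grip":0},{"tx":0,"ty":0,"tz":0.4,"turn":0,"grip":0},{"tx":0,"ty":0,"tz":0.3,"turn":0,"grip":0},{"tx":0,"ty":0,"tz":0.14,"turn":0,"grip":0},{"tx":0,"ty":0,"tz":0,"turn":0,"grip":0},{"tx":0,"ty":0,"tz":0,"turn":0,"grip":0}])

```text
time: 6.75
position: [0.5049, -0.3742, 0.0289]
tool_rot: [3.136, -0.174, 0.002]
ft_force: [-0.3, 0.2, -1.2]
grip_width: 0.288
grip_force: 30.0
```

```bash
python3 -c "
from h import *
from bench import ctrl
go((.502,-.378,.026),yaw=-6.7)
c=ctrl.get_image('top')['pixels'][230:340,430:540]; d=ctrl.get_image('side')['pixels'][170:250,330:450]
cv2.imwrite('pics/m.png',cv2.cvtColor(np.hstack([cv2.resize(c,(400,400)),cv2.resize(d,(400,400))]),cv2.COLOR_RGB2BGR))"
```

```text
t 6.8 p [ 0.5049 -0.3742  0.0289] yaw -6.36 q7 -1.2 w 0.288 F 30.0 [-0.3  0.2 -1.2]
turn 0.043
(0.502, -0.378, 0.026) units (after turn) [-0.041  0.069  0.048]
```

View pics/m.png

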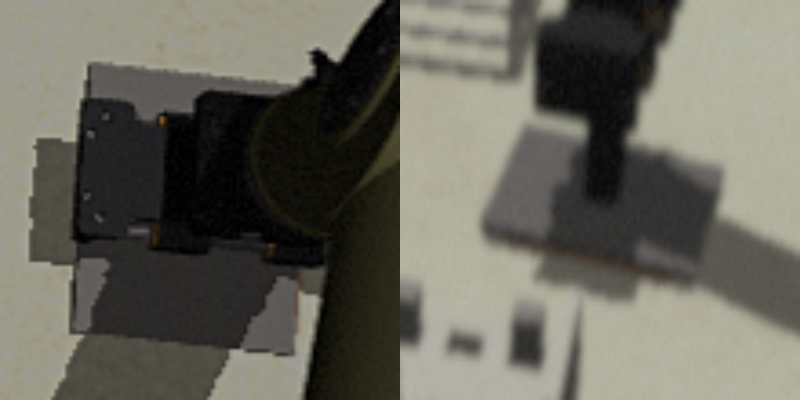

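The lid is over the mat: top crop shows its corners at (90,65) to (295,350) covering the mat. It is level and just above it.

Request:
send_rows(steps=[{"tx":-0.04,"ty":0.06,"tz":0.04,"turn":0,"grip":0},{"tx":0,"ty":0,"tz":0.02,"turn":0,"grip":0},{"tx":0,"ty":0,"tz":0,"turn":0,"grip":0}])

```text
time: 7.22
position: [0.502, -0.3774, 0.0261]
tool_rot: [3.136, -0.175, 0.002]
ft_force: [-1.6, 2.4, 8.1]
grip_width: 0.291
grip_force: 30.0
```

Request:
send_rows(steps=[{"tx":0,"ty":0,"tz":0,"turn":0,"grip":0.7},{"tx":0,"ty":0,"tz":0,"turn":0,"grip":0.7},{"tx":0,"ty":0,"tz":0,"turn":0,"grip":0.7},{"tx":0,"ty":0,"tz":0,"turn":0,"grip":0.7},{"tx":0,"ty":0,"tz":0,"turn":0,"grip":0.7},{"tx":0,"ty":0,"tz":0,"turn":0,"grip":0.7},{"tx":0,"ty":0,"tz":-0.5,"turn":0,"grip":0.7},{"tx":0,"ty":0,"tz":-0.9,"turn":0,"grip":0.7},{"tx":0,"ty":0,"tz":-0.9,"turn":0,"grip":0.7},{"tx":0,"ty":0,"tz":-0.6,"turn":0,"grip":0.7}])

```text
time: 8.48
position: [0.5022, -0.3775, 0.2014]
tool_rot: [3.135, -0.174, 0.005]
ft_force: [1.0, 0.1, 0.3]
grip_width: 0.701
grip_force: 0.0
```

```bash
python3 -c "
from h import *
go((.468,.371,.21),yaw=93.7)"
```

```text
t 8.5 p [ 0.5022 -0.3775  0.2014] yaw -6.35 q7 -1.15 w 0.701 F 0.0 [1.  0.1 0.3]
turn -12.506
(0.468, 0.371, 0.21) units (after turn) [12.485  0.236 -0.143]
```

Request:
send_rows(steps=[{"tx":0,"ty":0,"tz":0,"turn":-1,"grip":0.6},{"tx":0,"ty":0,"tz":0,"turn":-1,"grip":0.6},{"tx":0,"ty":0,"tz":0,"turn":-1,"grip":0.6},{"tx":0,"ty":0,"tz":0,"turn":-1,"grip":0.6},{"tx":0,"ty":0,"tz":0,"turn":-1,"grip":0.6},{"tx":0,"ty":0,"tz":0,"turn":-1,"grip":0.6},{"tx":0,"ty":0,"tz":0,"turn":-1,"grip":0.6},{"tx":0,"ty":0,"tz":0,"turn":-1,"grip":0.6},{"tx":0,"ty":0,"tz":0,"turn":-1,"grip":0.6},{"tx":0,"ty":0,"tz":0,"turn":-1,"grip":0.6},{"tx":0,"ty":0,"tz":0,"turn":-1,"grip":0.6},{"tx":0,"ty":0,"tz":0,"turn":-1,"grip":0.6}])

```text
time: 9.98
position: [0.5013, -0.3771, 0.1981]
tool_rot: [-2.223, -2.22, 0.0]
ft_force: [0.3, 0.1, -0.2]
grip_width: 0.603
grip_force: 0.0
```

Request:
send_rows(steps=[{"tx":0,"ty":0,"tz":0,"turn":-0.5,"grip":0.6},{"tx":0.95,"ty":0,"tz":0,"turn":0,"grip":0.6},{"tx":0.95,"ty":0,"tz":0,"turn":0,"grip":0.6},{"tx":0.95,"ty":0,"tz":0,"turn":0,"grip":0.6},{"tx":0.95,"ty":0,"tz":0,"turn":0,"grip":0.6},{"tx":0.95,"ty":0,"tz":0,"turn":0,"grip":0.6},{"tx":0.95,"ty":0,"tz":0,"turn":0,"grip":0.6},{"tx":0.95,"ty":0,"tz":0,"turn":0,"grip":0.6},{"tx":0.95,"ty":0,"tz":0,"turn":0,"grip":0.6},{"tx":0.95,"ty":0,"tz":0,"turn":0,"grip":0.6},{"tx":0.95,"ty":0,"tz":0,"turn":0,"grip":0.6},{"tx":0,"ty":0,"tz":0,"turn":0,"grip":0.6}])

```text
time: 11.48
position: [0.4635, 0.1975, 0.1987]
tool_rot: [-2.138, -2.3, -0.004]
ft_force: [-0.7, -0.8, 0.5]
grip_width: 0.602
grip_force: 0.0
```

```bash
python3 -c "
from h import *
from bench import ctrl
go((.468,.371,.21),(.468,.371,.096),yaw=93.7)
s=ctrl.get_state();print(s['position'],s['tool_rot'])
cv2.imwrite('pics/w3.png',cv2.cvtColor(ctrl.get_image('wrist')['pixels'],cv2.COLOR_RGB2BGR))
im=ctrl.get_image('top')['pixels']; cv2.imwrite('pics/top3.png',cv2.cvtColor(im,cv2.COLOR_RGB2BGR))
cv2.imwrite('pics/t3.png',cv2.cvtColor(cv2.resize(im[200:340,335:525],None,fx=4,fy=4,interpolation=2),cv2.COLOR_RGB2BGR))"
```

```text
t 11.5 p [0.4635 0.1975 0.1987] yaw 94.19 q7 -0.46 w 0.602 F 0.0 [-0.7 -0.8  0.5]
turn 0.061
(0.468, 0.371, 0.21) units (after turn) [ 2.881  0.261 -0.189]
(0.468, 0.371, 0.096) units (after turn) [0.  0.  1.9]
[0.46353002 0.19747845 0.19868055] [-2.13762748 -2.3000368  -0.00361355]
```

View pics/t3.png

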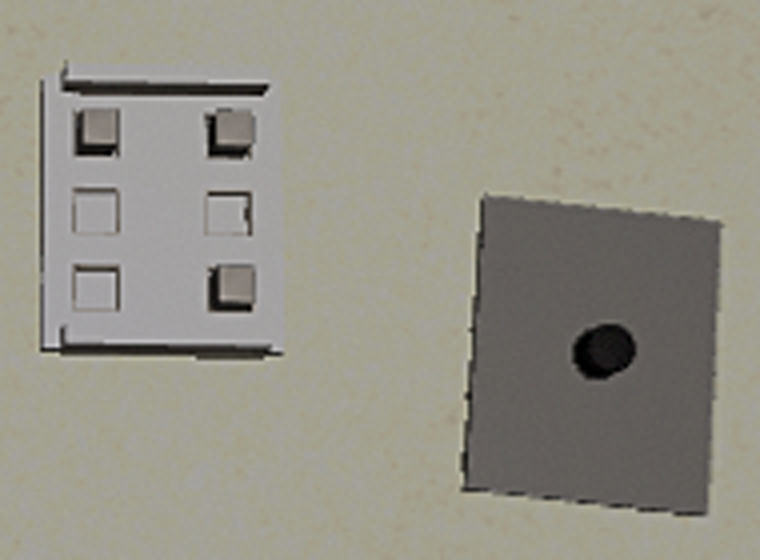

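View pics/w3.png

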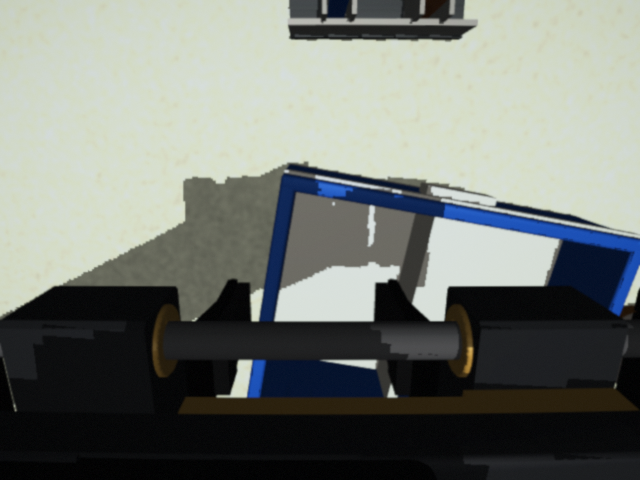

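Three stones remain to move. Their tops are in the enlarged crop at about (100,127), (236,129) and (238,286). The lid lies squarely on the mat, and the wrist view shows the box below and the rack ahead.

Run:
```python
from h import *
a=lambda l,ox,oy:np.array(l)/4+[ox,oy]
print("stones",bp(a([(100,127),(236,129),(238,286)],335,200),.039))
print("pockets near-left,mid L, midR (z16)",bp(a([(96,288),(96,212),(228,214)],335,200),.016))
print("lid",rect(a([(484,195),(721,222),(708,514),(465,489)],335,200),.009,.16,.13))
c,s=np.cos(np.radians(-.93)),np.sin(np.radians(-.93))
for l in [(.042,.036),(.042,-.036),(-.042,-.036),(-.042,.036),(0,.036),(0,-.036)]: print(l,np.round([.5792+c*l[0]-s*l[1],-.1417+s*l[0]+c*l[1]],4))
```

```text
stones [[ 0.61952831 -0.10896238  0.039     ]
 [ 0.61844874 -0.1816596   0.039     ]
 [ 0.53403429 -0.18031052  0.039     ]]
pockets near-left,mid L, midR (z16) [[ 0.5360481  -0.10748208  0.016     ]
 [ 0.57736821 -0.10819083  0.016     ]
 [ 0.57623758 -0.17960738  0.016     ]]
lid [ 0.5013 -0.3763 -6.3768  0.4834]
(0.042, 0.036) [ 0.6218 -0.1064]
(0.042, -0.036) [ 0.6206 -0.1784]
(-0.042, -0.036) [ 0.5366 -0.177 ]
(-0.042, 0.036) [ 0.5378 -0.105 ]
(0, 0.036) [ 0.5798 -0.1057]
(0, -0.036) [ 0.5786 -0.1777]
```

Request:
send_rows(steps=[{"tx":0.7,"ty":0.1,"tz":0,"turn":0.06,"grip":0.6},{"tx":0.7,"ty":0.1,"tz":0,"turn":0,"grip":0.6},{"tx":0.7,"ty":0.06,"tz":0,"turn":0,"grip":0.6},{"tx":0.78,"ty":0,"tz":0,"turn":0,"grip":0.6},{"tx":0,"ty":0,"tz":0,"turn":0,"grip":0.6},{"tx":0,"ty":0,"tz":0,"turn":0,"grip":0.6}])

```text
time: 12.32
position: [0.4718, 0.3632, 0.1976]
tool_rot: [2.161, 2.279, -0.002]
ft_force: [0.5, -1.0, -0.6]
grip_width: 0.604
grip_force: 0.0
```

```bash
python3 -c "
from h import *
from bench import ctrl
go((.468,.371,.094),yaw=93.7)
cv2.imwrite('pics/w4.png',cv2.cvtColor(ctrl.get_image('wrist')['pixels'],cv2.COLOR_RGB2BGR))"
```

```text
t 12.3 p [0.4718 0.3632 0.1976] yaw 93.05 q7 -0.91 w 0.604 F 0.0 [ 0.5 -1.  -0.6]
turn -0.082
(0.468, 0.371, 0.094) units (after turn) [ 0.133 -0.055  1.726]
```

View pics/w4.png

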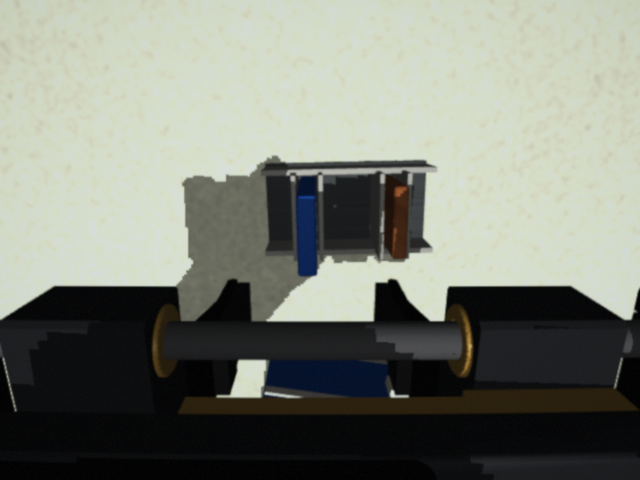

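Wrist view: the plate's top face runs from (298,194) to (317,275), between the jaws.

```bash
python3 -c "
from h import *
s=dict(position=[.4718,.3632,.1976],tool_rot=[2.161,2.279,-.002])
P=wbp([(298,195),(316,195),(317,275),(299,275)],.108,s);print(P,P.mean(0))
go((.468,.371,.094),yaw=93.7)"
```

```text
[[0.46234895 0.39777929 0.108     ]
 [0.47274134 0.39833845 0.108     ]
 [0.4761177  0.3493188  0.108     ]
 [0.46516152 0.34872814 0.108     ]] [0.46909238 0.37354117 0.108     ]
t 12.4 p [0.4721 0.3627 0.1977] yaw 92.98 q7 -0.91 w 0.603 F 0.0 [ 0.3 -0.4  0.1]
turn -0.09
(0.468, 0.371, 0.094) units (after turn) [ 0.142 -0.06   1.728]
```

Request:
send_rows(steps=[{"tx":0.15,"ty":-0.05,"tz":0,"turn":-0.06,"grip":0.5},{"tx":0,"ty":0,"tz":0.6,"turn":0,"grip":0.5},{"tx":0,"ty":0,"tz":0.6,"turn":0,"grip":0.5},{"tx":0,"ty":0,"tz":0.53,"turn":0,"grip":0.5},{"tx":0,"ty":0,"tz":0,"turn":0,"grip":0.5},{"tx":0,"ty":0,"tz":0,"turn":0,"grip":0.5}])

```text
time: 13.12
position: [0.4681, 0.3744, 0.0957]
tool_rot: [2.15, 2.29, 0.003]
ft_force: [0.4, -0.6, 1.0]
grip_width: 0.497
grip_force: 0.0
```

```bash
python3 -c "
from h import *
go((.4685,.372,.094),yaw=93.6)"
```

```text
t 13.1 p [0.4681 0.3744 0.0957] yaw 93.61 q7 -0.99 w 0.497 F 0.0 [ 0.4 -0.6  1. ]
turn 0.002
(0.4685, 0.372, 0.094) units (after turn) [-0.04   0.005  0.028]
```

Request:
send_rows(steps=[{"tx":-0.03,"ty":0,"tz":0.02,"turn":0,"grip":0},{"tx":0,"ty":0,"tz":0,"turn":0,"grip":0},{"tx":0,"ty":0,"tz":0,"turn":0,"grip":0},{"tx":0,"ty":0,"tz":0,"turn":0,"grip":0},{"tx":0,"ty":0,"tz":0,"turn":0,"grip":0},{"tx":0,"ty":0,"tz":0,"turn":0,"grip":0},{"tx":0,"ty":0,"tz":0,"turn":0,"grip":0},{"tx":0,"ty":0,"tz":0,"turn":0,"grip":0}], newtons=30)

```text
time: 14.12
position: [0.4676, 0.3723, 0.0933]
tool_rot: [2.15, 2.291, 0.0]
ft_force: [-0.7, -0.0, 3.9]
grip_width: 0.135
grip_force: 30.0
```

Request:
send_rows(steps=[{"tx":0,"ty":0,"tz":-0.2,"turn":0,"grip":0},{"tx":0,"ty":0,"tz":-0.5,"turn":0,"grip":0},{"tx":0,"ty":0,"tz":-0.7,"turn":0,"grip":0},{"tx":0,"ty":0,"tz":-0.8,"turn":0,"grip":0},{"tx":0,"ty":0,"tz":0,"turn":0,"grip":0}])

```text
time: 14.75
position: [0.4686, 0.3744, 0.2296]
tool_rot: [2.148, 2.29, 0.011]
ft_force: [-0.3, 0.1, -1.0]
grip_width: 0.135
grip_force: 30.0
```

```bash
python3 -c "
from h import *
c,s=np.cos(np.radians(-5.84)),np.sin(np.radians(-5.84)); B=np.array([.5558,.1364]);M=np.array([[c,-s],[s,c]])
for l in [(-.065,0),(-.045,0),(.054,0),(.035,-.04),(.075,-.04)]: print(l,B+M@l)
p=B+M@[-.065,0]
go((*p,.225),(*p,.098),yaw=84.2)"
```

```text
(-0.065, 0) [0.49113736 0.1430138 ]
(-0.045, 0) [0.51103355 0.14097879]
(0.054, 0) [0.60951974 0.13090546]
(0.035, -0.04) [0.58654831 0.09304632]
(0.075, -0.04) [0.62634071 0.08897629]
t 14.8 p [0.4686 0.3744 0.2296] yaw 93.66 q7 -0.91 w 0.135 F 30.0 [-0.3  0.1 -1. ]
turn 1.183
(np.float64(0.49113735547407217), np.float64(0.1430138039669693), 0.225) units (after turn) [-3.798  0.764  0.076]
(np.float64(0.49113735547407217), np.float64(0.1430138039669693), 0.098) units (after turn) [0.    0.    2.117]
```

Request:
send_rows(steps=[{"tx":0,"ty":0,"tz":0,"turn":0.6,"grip":0},{"tx":0,"ty":0,"tz":0,"turn":0.58,"grip":0},{"tx":-0.76,"ty":0.15,"tz":0,"turn":0,"grip":0},{"tx":-0.76,"ty":0.15,"tz":0,"turn":0,"grip":0},{"tx":-0.76,"ty":0.15,"tz":0,"turn":0,"grip":0},{"tx":-0.76,"ty":0.15,"tz":0,"turn":0,"grip":0},{"tx":-0.76,"ty":0.15,"tz":0,"turn":0,"grip":0},{"tx":0,"ty":0,"tz":0,"turn":0,"grip":0},{"tx":0,"ty":0,"tz":0,"turn":0,"grip":0}])

```text
time: 15.88
position: [0.4887, 0.1412, 0.2246]
tool_rot: [-2.33, -2.106, 0.001]
ft_force: [0.1, -0.3, -0.2]
grip_width: 0.136
grip_force: 30.0
```

```bash
python3 -c "
from h import *
go((.491,.143,.0965),yaw=84.2)"
```

```text
t 15.9 p [0.4887 0.1412 0.2246] yaw 84.2 q7 -0.5 w 0.136 F 30.0 [ 0.1 -0.3 -0.2]
turn 0.0
(0.491, 0.143, 0.0965) units (after turn) [0.033 0.036 2.135]
```

Request:
send_rows(steps=[{"tx":0.03,"ty":0.03,"tz":0.5,"turn":0,"grip":0},{"tx":0,"ty":0,"tz":0.5,"turn":0,"grip":0},{"tx":0,"ty":0,"tz":0.5,"turn":0,"grip":0},{"tx":0,"ty":0,"tz":0.4,"turn":0,"grip":0},{"tx":0,"ty":0,"tz":0.15,"turn":0,"grip":0},{"tx":0,"ty":0,"tz":0.04,"turn":0,"grip":0},{"tx":0,"ty":0,"tz":0,"turn":0,"grip":0},{"tx":0,"ty":0,"tz":0,"turn":0,"grip":0}])

```text
time: 16.88
position: [0.4918, 0.1427, 0.1006]
tool_rot: [2.33, 2.106, 0.002]
ft_force: [-0.6, -0.5, -0.9]
grip_width: 0.134
grip_force: 30.0
```

Request:
send_rows(steps=[{"tx":0,"ty":0,"tz":0.06,"turn":0,"grip":0},{"tx":0,"ty":0,"tz":0,"turn":0,"grip":0},{"tx":0,"ty":0,"tz":0,"turn":0,"grip":0}])

```text
time: 17.25
position: [0.4912, 0.1424, 0.0961]
tool_rot: [2.331, 2.106, -0.0]
ft_force: [0.1, 0.3, -0.8]
grip_width: 0.134
grip_force: 30.0
```

Request:
send_rows(steps=[{"tx":0,"ty":0,"tz":0.02,"turn":0,"grip":0},{"tx":0,"ty":0,"tz":0,"turn":0,"grip":0},{"tx":0,"ty":0,"tz":0,"turn":0,"grip":0}])

```text
time: 17.62
position: [0.4915, 0.1425, 0.0953]
tool_rot: [2.331, 2.106, 0.001]
ft_force: [-0.2, -0.3, 3.3]
grip_width: 0.136
grip_force: 30.0
```

Touching with 3 N. I'll release slowly and rise.

Request:
send_rows(steps=[{"tx":0,"ty":0,"tz":0,"turn":0,"grip":0.3},{"tx":0,"ty":0,"tz":0,"turn":0,"grip":0.3},{"tx":0,"ty":0,"tz":0,"turn":0,"grip":0.3},{"tx":0,"ty":0,"tz":0,"turn":0,"grip":0.5},{"tx":0,"ty":0,"tz":0,"turn":0,"grip":0.5},{"tx":0,"ty":0,"tz":0,"turn":0,"grip":0.5},{"tx":0,"ty":0,"tz":-0.5,"turn":0,"grip":0.5},{"tx":0,"ty":0,"tz":-0.8,"turn":0,"grip":0.5},{"tx":0,"ty":0,"tz":-0.8,"turn":0,"grip":0.5}])

```text
time: 18.75
position: [0.4909, 0.1424, 0.2221]
tool_rot: [-2.33, -2.106, 0.001]
ft_force: [0.9, -0.5, -0.6]
grip_width: 0.497
grip_force: 0.0
```

```bash
python3 -c "
from h import *
go((.577,-.144,.20),yaw=-1)"
```

```text
t 18.8 p [0.4909 0.1424 0.2221] yaw 84.22 q7 -0.51 w 0.497 F 0.0 [ 0.9 -0.5 -0.6]
turn 10.652
(0.577, -0.144, 0.2) units (after turn) [1.518 4.748 0.369]
```

Request:
send_rows(steps=[{"tx":0,"ty":0,"tz":0,"turn":1,"grip":0.6},{"tx":0,"ty":0,"tz":0,"turn":1,"grip":0.6},{"tx":0,"ty":0,"tz":0,"turn":1,"grip":0.6},{"tx":0,"ty":0,"tz":0,"turn":1,"grip":0.6},{"tx":0,"ty":0,"tz":0,"turn":1,"grip":0.6},{"tx":0,"ty":0,"tz":0,"turn":1,"grip":0.6},{"tx":0,"ty":0,"tz":0,"turn":1,"grip":0.6},{"tx":0,"ty":0,"tz":0,"turn":1,"grip":0.6},{"tx":0,"ty":0,"tz":0,"turn":1,"grip":0.6},{"tx":0,"ty":0,"tz":0,"turn":1,"grip":0.6},{"tx":0,"ty":0,"tz":0,"turn":0.65,"grip":0.6}])

```text
time: 20.12
position: [0.4911, 0.1425, 0.2209]
tool_rot: [3.141, -0.032, -0.0]
ft_force: [-0.6, -0.8, 1.1]
grip_width: 0.606
grip_force: 0.0
```

Request:
send_rows(steps=[{"tx":0.16,"ty":0.8,"tz":0,"turn":0,"grip":0.6},{"tx":0.16,"ty":0.8,"tz":0,"turn":0,"grip":0.6},{"tx":0.16,"ty":0.8,"tz":0,"turn":0,"grip":0.6},{"tx":0.16,"ty":0.8,"tz":0,"turn":0,"grip":0.6},{"tx":0.16,"ty":0.8,"tz":0,"turn":0,"grip":0.6},{"tx":0,"ty":0.74,"tz":0,"turn":0,"grip":0.6},{"tx":0,"ty":0,"tz":0,"turn":0,"grip":0.6},{"tx":0,"ty":0,"tz":0,"turn":0,"grip":0.6},{"tx":0,"ty":0,"tz":0,"turn":0,"grip":0.6}])

```text
time: 21.25
position: [0.5345, -0.141, 0.2211]
tool_rot: [-3.141, 0.023, -0.0]
ft_force: [0.8, 1.0, -0.6]
grip_width: 0.599
grip_force: 0.0
```

```bash
python3 -c "
from h import *
from bench import ctrl
go((.6195,-.108,.20),yaw=-1)
s=ctrl.get_state();print(s['position'],s['tool_rot'])
w=ctrl.get_image('wrist')['pixels'];t=ctrl.get_image('top')['pixels']
o=np.zeros((600,800,3),np.uint8)
o[:300,:400]=cv2.resize(t[190:330,100:300],(400,300));o[:300,400:]=cv2.resize(t[190:330,320:520],(400,300))
o[300:]=cv2.resize(w[:240],(800,300))
cv2.imwrite('pics/w5full.png',cv2.cvtColor(w,cv2.COLOR_RGB2BGR))
cv2.imwrite('pics/w5.png',cv2.cvtColor(o,cv2.COLOR_RGB2BGR))"
```

```text
t 21.2 p [ 0.5345 -0.141   0.2211] yaw -0.85 q7 -1.46 w 0.599 F 0.0 [ 0.8  1.  -0.6]
turn 0.019
(0.6195, -0.108, 0.2) units (after turn) [ 1.407 -0.574  0.352]
[ 0.53447333 -0.14095355  0.22110412] [-3.14130133e+00  2.31772420e-02 -3.75546058e-04]
```

View pics/w5.png

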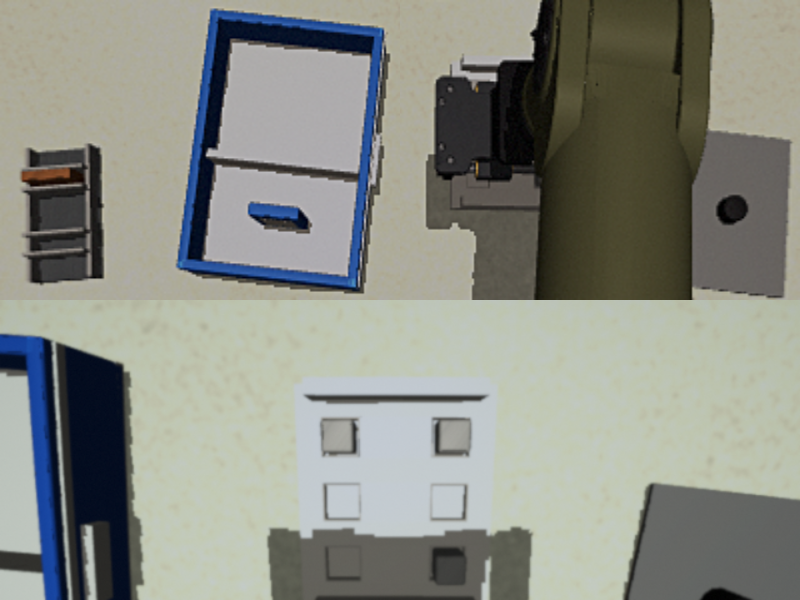

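The plate stands upright in the near bay, at (278,215) in the composite. Stone tops in the wrist crop are at (338,436), (455,436) and (450,565), and the empty pockets at (343,502) and (449,502).

Run:
```python
from h import *
s=dict(position=[.53447,-.14095,.2211],tool_rot=[-3.1413,.02318,-.0004])
f=lambda l:np.c_[np.array(l,float)[:,0]/1.25,(np.array(l,float)[:,1]-300)/1.25]
print(wbp(f([(338,436),(455,436),(450,565)]),.039,s))
print(wbp(f([(343,502),(449,502),(345,563)]),.016,s))
```

```text
[[ 0.62149668 -0.11096293  0.039     ]
 [ 0.62051545 -0.18237564  0.039     ]
 [ 0.54027173 -0.18051898  0.039     ]]
[[ 0.57977043 -0.11048553  0.016     ]
 [ 0.57877937 -0.18181886  0.016     ]
 [ 0.53798728 -0.11031871  0.016     ]]
```

Request:
send_rows(steps=[{"tx":0.7,"ty":-0.27,"tz":0.3,"turn":0,"grip":0.6},{"tx":0.73,"ty":-0.27,"tz":0.5,"turn":0,"grip":0.6},{"tx":0,"ty":0,"tz":0.7,"turn":0,"grip":0.6},{"tx":0,"ty":0,"tz":0.7,"turn":0,"grip":0.6},{"tx":0,"ty":0,"tz":0,"turn":0,"grip":0.6},{"tx":0,"ty":0,"tz":0,"turn":0,"grip":0.6}])

```text
time: 22.1
position: [0.6217, -0.1115, 0.0907]
tool_rot: [3.141, -0.026, 0.004]
ft_force: [-0.0, -0.2, 0.3]
grip_width: 0.598
grip_force: 0.0
```

```bash
python3 -c "
from h import *
go((.6205,-.110,.033),yaw=-1)"
```

```text
t 22.1 p [ 0.6217 -0.1115  0.0907] yaw -0.97 q7 -1.67 w 0.598 F 0.0 [-0.  -0.2  0.3]
turn 0.004
(0.6205, -0.11, 0.033) units (after turn) [-0.021 -0.024  0.962]
```

Request:
send_rows(steps=[{"tx":-0.02,"ty":-0.02,"tz":0.4,"turn":0,"grip":0.6},{"tx":0,"ty":0,"tz":0.4,"turn":0,"grip":0.6},{"tx":0,"ty":0,"tz":0.12,"turn":0,"grip":0.5},{"tx":0,"ty":0,"tz":0,"turn":0,"grip":0.4},{"tx":0,"ty":0,"tz":0,"turn":0,"grip":0},{"tx":0,"ty":0,"tz":0,"turn":0,"grip":0},{"tx":0,"ty":0,"tz":0,"turn":0,"grip":0},{"tx":0,"ty":0,"tz":0,"turn":0,"grip":0},{"tx":0,"ty":0,"tz":0,"turn":0,"grip":0},{"tx":0,"ty":0,"tz":0,"turn":0,"grip":0},{"tx":0,"ty":0,"tz":0,"turn":0,"grip":0},{"tx":0,"ty":0,"tz":0,"turn":0,"grip":0}], newtons=25)

```text
time: 23.6
position: [0.6201, -0.1107, 0.0347]
tool_rot: [3.141, -0.027, 0.002]
ft_force: [-0.8, 0.0, 6.4]
grip_width: 0.224
grip_force: 25.0
```

```bash
python3 -c "
from h import *
go((.6205,-.110,.16),(.5865,.093,.16),(.5865,.093,.04),yaw=-5.8)"
```

```text
t 23.6 p [ 0.6201 -0.1107  0.0347] yaw -0.99 q7 -1.71 w 0.224 F 25.0 [-0.8  0.   6.4]
turn 0.601
(0.6205, -0.11, 0.16) units (after turn) [ 0.006 -0.012 -2.089]
(0.5865, 0.093, 0.16) units (after turn) [-0.906 -3.309  0.   ]
(0.5865, 0.093, 0.04) units (after turn) [0. 0. 2.]
```

Request:
send_rows(steps=[{"tx":0,"ty":0,"tz":-0.3,"turn":0,"grip":0},{"tx":0,"ty":0,"tz":-0.6,"turn":0,"grip":0},{"tx":0,"ty":0,"tz":-0.7,"turn":0.3,"grip":0},{"tx":0,"ty":0,"tz":-0.7,"turn":0.3,"grip":0},{"tx":0,"ty":0,"tz":0,"turn":0,"grip":0}])

```text
time: 24.22
position: [0.6217, -0.1105, 0.1767]
tool_rot: [3.136, -0.159, 0.011]
ft_force: [0.3, 0.6, -0.8]
grip_width: 0.23
grip_force: 25.0
```

```bash
python3 -c "
from h import *
go((.632,.098,.16),(.632,.098,.041),yaw=-5.8)"
```

```text
t 24.2 p [ 0.6217 -0.1105  0.1767] yaw -5.8 q7 -1.72 w 0.23 F 25.0 [ 0.3  0.6 -0.8]
turn 0.001
(0.632, 0.098, 0.16) units (after turn) [-0.18  -3.474  0.278]
(0.632, 0.098, 0.041) units (after turn) [0.    0.    1.983]
```

Request:
send_rows(steps=[{"tx":-0.04,"ty":-0.7,"tz":0,"turn":0,"grip":0},{"tx":-0.04,"ty":-0.7,"tz":0,"turn":0,"grip":0},{"tx":-0.04,"ty":-0.7,"tz":0,"turn":0,"grip":0},{"tx":-0.04,"ty":-0.7,"tz":0,"turn":0,"grip":0},{"tx":-0.02,"ty":-0.67,"tz":0,"turn":0,"grip":0},{"tx":0,"ty":0,"tz":0.3,"turn":0,"grip":0},{"tx":0,"ty":0,"tz":0,"turn":0,"grip":0},{"tx":0,"ty":0,"tz":0,"turn":0,"grip":0}])

```text
time: 25.22
position: [0.6297, 0.0956, 0.1533]
tool_rot: [3.136, -0.162, -0.002]
ft_force: [0.7, -1.0, -0.3]
grip_width: 0.225
grip_force: 25.0
```

```bash
python3 -c "
from h import *
go((.632,.098,.041),yaw=-5.8)"
```

```text
t 25.2 p [0.6297 0.0956 0.1533] yaw -5.93 q7 -2.08 w 0.225 F 25.0 [ 0.7 -1.  -0.3]
turn -0.016
(0.632, 0.098, 0.041) units (after turn) [ 0.035 -0.044  1.871]
```

Request:
send_rows(steps=[{"tx":0.03,"ty":-0.04,"tz":0.5,"turn":0,"grip":0},{"tx":0,"ty":0,"tz":0.5,"turn":0,"grip":0},{"tx":0,"ty":0,"tz":0.5,"turn":0,"grip":0},{"tx":0,"ty":0,"tz":0.25,"turn":0,"grip":0},{"tx":0,"ty":0,"tz":0.09,"turn":0,"grip":0},{"tx":0,"ty":0,"tz":0,"turn":0,"grip":0},{"tx":0,"ty":0,"tz":0,"turn":0,"grip":0},{"tx":0,"ty":0,"tz":0,"turn":0,"grip":0}])

```text
time: 26.22
position: [0.6323, 0.0999, 0.0443]
tool_rot: [-3.138, 0.159, -0.002]
ft_force: [0.2, -1.1, 0.3]
grip_width: 0.23
grip_force: 25.0
```

Request:
send_rows(steps=[{"tx":0,"ty":0,"tz":0.06,"turn":0,"grip":0},{"tx":0,"ty":0,"tz":0,"turn":0,"grip":0},{"tx":0,"ty":0,"tz":0,"turn":0,"grip":0}])

```text
time: 26.6
position: [0.6318, 0.0998, 0.0397]
tool_rot: [3.138, -0.159, 0.0]
ft_force: [-0.4, 0.0, -0.4]
grip_width: 0.225
grip_force: 25.0
```

Request:
send_rows(steps=[{"tx":0,"ty":0,"tz":0.01,"turn":0,"grip":0.25},{"tx":0,"ty":0,"tz":0,"turn":0,"grip":0.4},{"tx":0,"ty":0,"tz":0,"turn":0,"grip":0.4},{"tx":0,"ty":0,"tz":0,"turn":0,"grip":0.4},{"tx":0,"ty":0,"tz":-0.5,"turn":0,"grip":0.4},{"tx":0,"ty":0,"tz":-0.8,"turn":0,"grip":0.4},{"tx":0,"ty":0,"tz":-0.8,"turn":0,"grip":0.5}])

```text
time: 27.48
position: [0.6314, 0.0998, 0.1663]
tool_rot: [3.138, -0.159, -0.001]
ft_force: [0.8, -0.7, -0.1]
grip_width: 0.451
grip_force: 0.0
```

```bash
python3 -c "
from h import *
from bench import ctrl
go((.6195,-.182,.16),(.6195,-.182,.0335),yaw=-1)
t=ctrl.get_image('top')['pixels'];cv2.imwrite('pics/t6.png',cv2.cvtColor(t,cv2.COLOR_RGB2BGR))
o=cv2.imread('pics/top3.png');d=np.abs(o[:,:,::-1].astype(int)-t).max(2)
print('change near tray/lid',[(int(d[a:b,c:e].max()),int((d[a:b,c:e]>40).sum())) for a,b,c,e in [(215,285,350,405),(245,330,450,516)]])"
```

```text
t 27.5 p [0.6314 0.0998 0.1663] yaw -5.79 q7 -2.08 w 0.451 F 0.0 [ 0.8 -0.7 -0.1]
turn -0.598
(0.6195, -0.182, 0.16) units (after turn) [-0.117  4.699  0.104]
(0.6195, -0.182, 0.0335) units (after turn) [0.    0.    2.108]
change near tray/lid [(171, 89), (12, 0)]
```

```bash
python3 -c "
from h import *
o=cv2.imread('pics/top3.png').astype(int);t=cv2.imread('pics/t6.png').astype(int);d=np.abs(o-t).max(2)
for n,(u,v) in dict(A=(360,232),B=(394,232),C=(394,271)).items(): print(n,(d[v-9:v+10,u-9:u+10]>40).sum())"
```

```text
A 89
B 0
C 0
```

Request:
send_rows(steps=[{"tx":0,"ty":0,"tz":0,"turn":-0.6,"grip":0.6},{"tx":-0.02,"ty":0.78,"tz":0,"turn":0,"grip":0.6},{"tx":-0.02,"ty":0.78,"tz":0,"turn":0,"grip":0.6},{"tx":-0.02,"ty":0.78,"tz":0,"turn":0,"grip":0.6},{"tx":-0.02,"ty":0.78,"tz":0,"turn":0,"grip":0.6},{"tx":-0.02,"ty":0.78,"tz":0,"turn":0,"grip":0.6},{"tx":-0.02,"ty":0.78,"tz":0,"turn":0,"grip":0.6},{"tx":0,"ty":0,"tz":0,"turn":0,"grip":0.6},{"tx":0,"ty":0,"tz":0,"turn":0,"grip":0.6}])

```text
time: 28.65
position: [0.6196, -0.1801, 0.165]
tool_rot: [-3.141, 0.027, 0.0]
ft_force: [-0.9, 0.8, -1.4]
grip_width: 0.604
grip_force: 0.0
```

```bash
python3 -c "
from h import *
go((.6195,-.182,.0335),yaw=-1)"
```

```text
t 28.6 p [ 0.6196 -0.1801  0.165 ] yaw -0.99 q7 -1.54 w 0.604 F 0.0 [-0.9  0.8 -1.4]
turn 0.001
(0.6195, -0.182, 0.0335) units (after turn) [-2.000e-03  3.100e-02  2.191e+00]
```

B is unmoved, so I'll descend and grasp.

Request:
send_rows(steps=[{"tx":0,"ty":0.03,"tz":0.6,"turn":0,"grip":0.6},{"tx":0,"ty":0,"tz":0.6,"turn":0,"grip":0.6},{"tx":0,"ty":0,"tz":0.6,"turn":0,"grip":0.6},{"tx":0,"ty":0,"tz":0.37,"turn":0,"grip":0.5},{"tx":0,"ty":0,"tz":0,"turn":0,"grip":0.4},{"tx":0,"ty":0,"tz":0,"turn":0,"grip":0},{"tx":0,"ty":0,"tz":0,"turn":0,"grip":0},{"tx":0,"ty":0,"tz":0,"turn":0,"grip":0},{"tx":0,"ty":0,"tz":0,"turn":0,"grip":0},{"tx":0,"ty":0,"tz":0,"turn":0,"grip":0},{"tx":0,"ty":0,"tz":0,"turn":0,"grip":0},{"tx":0,"ty":0,"tz":0,"turn":0,"grip":0}], newtons=25)

```text
time: 30.15
position: [0.6207, -0.1827, 0.0365]
tool_rot: [3.141, -0.027, 0.004]
ft_force: [-0.1, 1.0, 6.4]
grip_width: 0.229
grip_force: 25.0
```

Request:
send_rows(steps=[{"tx":0,"ty":0,"tz":-0.3,"turn":0,"grip":0},{"tx":0,"ty":0,"tz":-0.6,"turn":0,"grip":0},{"tx":0,"ty":0,"tz":-0.7,"turn":0.3,"grip":0},{"tx":0,"ty":0,"tz":-0.7,"turn":0.3,"grip":0},{"tx":0,"ty":0,"tz":0,"turn":0,"grip":0}])

```text
time: 30.78
position: [0.6218, -0.1829, 0.1781]
tool_rot: [3.135, -0.159, 0.011]
ft_force: [-0.2, -1.2, -0.5]
grip_width: 0.23
grip_force: 25.0
```

```bash
python3 -c "
from h import *
go((.638,.158,.16),yaw=-5.8)"
```

```text
t 30.8 p [ 0.6218 -0.1829  0.1781] yaw -5.81 q7 -1.61 w 0.23 F 25.0 [-0.2 -1.2 -0.5]
turn -0.001
(0.638, 0.158, 0.16) units (after turn) [-0.306 -5.68   0.302]
```

Request:
send_rows(steps=[{"tx":-0.04,"ty":-0.8,"tz":0,"turn":0,"grip":0},{"tx":-0.04,"ty":-0.8,"tz":0,"turn":0,"grip":0},{"tx":-0.04,"ty":-0.8,"tz":0,"turn":0,"grip":0},{"tx":-0.04,"ty":-0.8,"tz":0,"turn":0,"grip":0},{"tx":-0.04,"ty":-0.8,"tz":0,"turn":0,"grip":0},{"tx":-0.04,"ty":-0.8,"tz":0,"turn":0,"grip":0},{"tx":-0.06,"ty":-0.88,"tz":0,"turn":0,"grip":0},{"tx":0,"ty":0,"tz":0.3,"turn":0,"grip":0},{"tx":0,"ty":0,"tz":0,"turn":0,"grip":0},{"tx":0,"ty":0,"tz":0,"turn":0,"grip":0}])

```text
time: 32.02
position: [0.6363, 0.156, 0.1546]
tool_rot: [3.136, -0.163, -0.001]
ft_force: [-0.1, -0.5, -0.5]
grip_width: 0.228
grip_force: 25.0
```

```bash
python3 -c "
from h import *
go((.638,.158,.0425),yaw=-5.8)"
```

```text
t 32.0 p [0.6363 0.156  0.1546] yaw -5.94 q7 -2.19 w 0.228 F 25.0 [-0.1 -0.5 -0.5]
turn -0.018
(0.638, 0.158, 0.0425) units (after turn) [ 0.024 -0.036  1.868]
```

Request:
send_rows(steps=[{"tx":0.02,"ty":-0.03,"tz":0.5,"turn":0,"grip":0},{"tx":0,"ty":0,"tz":0.5,"turn":0,"grip":0},{"tx":0,"ty":0,"tz":0.5,"turn":0,"grip":0},{"tx":0,"ty":0,"tz":0.25,"turn":0,"grip":0},{"tx":0,"ty":0,"tz":0.1,"turn":0,"grip":0},{"tx":0,"ty":0,"tz":0,"turn":0,"grip":0},{"tx":0,"ty":0,"tz":0,"turn":0,"grip":0},{"tx":0,"ty":0,"tz":0,"turn":0,"grip":0}])

```text
time: 33.02
position: [0.6381, 0.1601, 0.0449]
tool_rot: [-3.137, 0.159, -0.002]
ft_force: [-0.1, -0.2, -0.7]
grip_width: 0.224
grip_force: 25.0
```

Request:
send_rows(steps=[{"tx":0,"ty":0,"tz":0.04,"turn":0,"grip":0},{"tx":0,"ty":0,"tz":0,"turn":0,"grip":0},{"tx":0,"ty":0,"tz":0,"turn":0,"grip":0}])

```text
time: 33.4
position: [0.6376, 0.16, 0.0416]
tool_rot: [3.138, -0.159, 0.0]
ft_force: [-0.7, 0.6, 0.8]
grip_width: 0.228
grip_force: 25.0
```

Request:
send_rows(steps=[{"tx":0,"ty":0,"tz":0.01,"turn":0,"grip":0.25},{"tx":0,"ty":0,"tz":0,"turn":0,"grip":0.4},{"tx":0,"ty":0,"tz":0,"turn":0,"grip":0.4},{"tx":0,"ty":0,"tz":0,"turn":0,"grip":0.4},{"tx":0,"ty":0,"tz":-0.5,"turn":0,"grip":0.4},{"tx":0,"ty":0,"tz":-0.8,"turn":0,"grip":0.4},{"tx":0,"ty":0,"tz":-0.8,"turn":0,"grip":0.5}])

```text
time: 34.28
position: [0.6372, 0.1599, 0.1681]
tool_rot: [3.137, -0.158, -0.001]
ft_force: [1.0, 0.5, 0.1]
grip_width: 0.453
grip_force: 0.0
```

```bash
cat >> h.py <<'E'
def chk(out):
    from bench import ctrl
    t=ctrl.get_image('top')['pixels'][:,:,::-1];cv2.imwrite(out,t)
    o=cv2.imread('pics/top3.png').astype(int);d=np.abs(o-t).max(2)
    for n,(u,v,r) in dict(A=(360,232,9),B=(394,232,9),C=(394,271,9),lid=(483,288,33),tray=(376,252,34)).items(): print(n,(d[v-r:v+r+1,u-r:u+r+1]>40).sum())
E
python3 -c "
from h import *
go((.537,-.1805,.0335),yaw=-1)
chk('pics/t7.png')"
```

```text
t 34.3 p [0.6372 0.1599 0.1681] yaw -5.78 q7 -2.18 w 0.453 F 0.0 [1.  0.5 0.1]
turn -0.598
(0.537, -0.1805, 0.0335) units (after turn) [-1.571  5.701  2.243]
A 95
B 116
C 0
lid 0
tray 211
```

Request:
send_rows(steps=[{"tx":0,"ty":0,"tz":0,"turn":-0.6,"grip":0.6},{"tx":-0.22,"ty":0.81,"tz":0,"turn":0,"grip":0.6},{"tx":-0.22,"ty":0.81,"tz":0,"turn":0,"grip":0.6},{"tx":-0.22,"ty":0.81,"tz":0,"turn":0,"grip":0.6},{"tx":-0.22,"ty":0.81,"tz":0,"turn":0,"grip":0.6},{"tx":-0.22,"ty":0.81,"tz":0,"turn":0,"grip":0.6},{"tx":-0.22,"ty":0.81,"tz":0,"turn":0,"grip":0.6},{"tx":-0.25,"ty":0.84,"tz":0,"turn":0,"grip":0.6},{"tx":0,"ty":0,"tz":0,"turn":0,"grip":0.6},{"tx":0,"ty":0,"tz":0,"turn":0,"grip":0.6}])

```text
time: 35.58
position: [0.5375, -0.1798, 0.1669]
tool_rot: [-3.141, 0.027, -0.0]
ft_force: [0.6, -0.1, 0.5]
grip_width: 0.6
grip_force: 0.0
```

```bash
python3 -c "
from h import *
go((.537,-.1805,.0335),yaw=-1)"
```

```text
t 35.6 p [ 0.5375 -0.1798  0.1669] yaw -1.0 q7 -1.44 w 0.6 F 0.0 [ 0.6 -0.1  0.5]
turn 0.0
(0.537, -0.1805, 0.0335) units (after turn) [-0.008  0.012  2.224]
```

Request:
send_rows(steps=[{"tx":0,"ty":0.01,"tz":0.6,"turn":0,"grip":0.6},{"tx":0,"ty":0,"tz":0.6,"turn":0,"grip":0.6},{"tx":0,"ty":0,"tz":0.6,"turn":0,"grip":0.6},{"tx":0,"ty":0,"tz":0.4,"turn":0,"grip":0.5},{"tx":0,"ty":0,"tz":0,"turn":0,"grip":0.4},{"tx":0,"ty":0,"tz":0,"turn":0,"grip":0},{"tx":0,"ty":0,"tz":0,"turn":0,"grip":0},{"tx":0,"ty":0,"tz":0,"turn":0,"grip":0},{"tx":0,"ty":0,"tz":0,"turn":0,"grip":0},{"tx":0,"ty":0,"tz":0,"turn":0,"grip":0},{"tx":0,"ty":0,"tz":0,"turn":0,"grip":0},{"tx":0,"ty":0,"tz":0,"turn":0,"grip":0}], newtons=25)

```text
time: 37.08
position: [0.5383, -0.181, 0.0362]
tool_rot: [3.141, -0.027, 0.003]
ft_force: [0.2, 0.9, 6.1]
grip_width: 0.227
grip_force: 25.0
```

Request:
send_rows(steps=[{"tx":0,"ty":0,"tz":-0.3,"turn":0,"grip":0},{"tx":0,"ty":0,"tz":-0.6,"turn":0,"grip":0},{"tx":0,"ty":0,"tz":-0.7,"turn":0.3,"grip":0},{"tx":0,"ty":0,"tz":-0.7,"turn":0.3,"grip":0},{"tx":0,"ty":0,"tz":0,"turn":0,"grip":0}])

```text
time: 37.7
position: [0.5395, -0.1817, 0.1776]
tool_rot: [3.134, -0.159, 0.01]
ft_force: [-0.1, 0.3, -1.1]
grip_width: 0.231
grip_force: 25.0
```

```bash
python3 -c "
from h import *
go((.584,.133,.16),yaw=-5.8)"
```

```text
t 37.7 p [ 0.5395 -0.1817  0.1776] yaw -5.82 q7 -1.52 w 0.231 F 25.0 [-0.1  0.3 -1.1]
turn -0.002
(0.584, 0.133, 0.16) units (after turn) [ 0.208 -5.293  0.294]
```

Request:
send_rows(steps=[{"tx":0.03,"ty":-0.76,"tz":0,"turn":0,"grip":0},{"tx":0.03,"ty":-0.76,"tz":0,"turn":0,"grip":0},{"tx":0.03,"ty":-0.76,"tz":0,"turn":0,"grip":0},{"tx":0.03,"ty":-0.76,"tz":0,"turn":0,"grip":0},{"tx":0.03,"ty":-0.76,"tz":0,"turn":0,"grip":0},{"tx":0.03,"ty":-0.76,"tz":0,"turn":0,"grip":0},{"tx":0.03,"ty":-0.74,"tz":0,"turn":0,"grip":0},{"tx":0,"ty":0,"tz":0.3,"turn":0,"grip":0},{"tx":0,"ty":0,"tz":0,"turn":0,"grip":0},{"tx":0,"ty":0,"tz":0,"turn":0,"grip":0}])

```text
time: 38.95
position: [0.582, 0.1321, 0.1546]
tool_rot: [3.136, -0.163, -0.001]
ft_force: [-0.2, 0.4, 0.2]
grip_width: 0.226
grip_force: 25.0
```

```bash
python3 -c "
from h import *
go((.584,.133,.0425),yaw=-5.8)"
```

```text
t 39.0 p [0.582  0.1321 0.1546] yaw -5.93 q7 -2.15 w 0.226 F 25.0 [-0.2  0.4  0.2]
turn -0.017
(0.584, 0.133, 0.0425) units (after turn) [ 0.032 -0.019  1.868]
```

Request:
send_rows(steps=[{"tx":0.02,"ty":-0.02,"tz":0.5,"turn":0,"grip":0},{"tx":0,"ty":0,"tz":0.5,"turn":0,"grip":0},{"tx":0,"ty":0,"tz":0.5,"turn":0,"grip":0},{"tx":0,"ty":0,"tz":0.25,"turn":0,"grip":0},{"tx":0,"ty":0,"tz":0.1,"turn":0,"grip":0},{"tx":0,"ty":0,"tz":0.04,"turn":0,"grip":0},{"tx":0,"ty":0,"tz":0,"turn":0,"grip":0},{"tx":0,"ty":0,"tz":0,"turn":0,"grip":0}])

```text
time: 39.95
position: [0.5839, 0.1353, 0.0424]
tool_rot: [-3.137, 0.159, -0.002]
ft_force: [-0.7, 0.5, -0.7]
grip_width: 0.231
grip_force: 25.0
```

Request:
send_rows(steps=[{"tx":0,"ty":0,"tz":0.02,"turn":0,"grip":0},{"tx":0,"ty":0,"tz":0,"turn":0,"grip":0},{"tx":0,"ty":0,"tz":0,"turn":0,"grip":0.4},{"tx":0,"ty":0,"tz":0,"turn":0,"grip":0.4},{"tx":0,"ty":0,"tz":0,"turn":0,"grip":0.4},{"tx":0,"ty":0,"tz":-0.5,"turn":0,"grip":0.4},{"tx":0,"ty":0,"tz":-0.8,"turn":0,"grip":0.4},{"tx":0,"ty":0,"tz":-0.8,"turn":0,"grip":0.5}])

```text
time: 40.95
position: [0.5829, 0.1351, 0.1672]
tool_rot: [3.137, -0.159, -0.001]
ft_force: [1.1, 0.1, 0.3]
grip_width: 0.45
grip_force: 0.0
```

```bash
python3 -c "
from h import *
go((.502,-.377,.19),(.502,-.377,.026),yaw=-6.4)
chk('pics/t8.png')"
```

```text
t 41.0 p [0.5829 0.1351 0.1672] yaw -5.79 q7 -2.15 w 0.45 F 0.0 [1.1 0.1 0.3]
turn 0.077
(0.502, -0.377, 0.19) units (after turn) [-0.389  8.632 -0.38 ]
(0.502, -0.377, 0.026) units (after turn) [0.    0.    2.733]
A 85
B 103
C 110
lid 0
tray 298
```

Request:
send_rows(steps=[{"tx":-0.04,"ty":0.86,"tz":-0.1,"turn":0.07,"grip":0.7},{"tx":-0.04,"ty":0.86,"tz":-0.1,"turn":0,"grip":0.7},{"tx":-0.04,"ty":0.86,"tz":-0.1,"turn":0,"grip":0.7},{"tx":-0.04,"ty":0.86,"tz":-0.1,"turn":0,"grip":0.7},{"tx":-0.04,"ty":0.86,"tz":0,"turn":0,"grip":0.7},{"tx":-0.04,"ty":0.86,"tz":0,"turn":0,"grip":0.7},{"tx":-0.04,"ty":0.86,"tz":0,"turn":0,"grip":0.7},{"tx":-0.04,"ty":0.86,"tz":0,"turn":0,"grip":0.7},{"tx":-0.04,"ty":0.86,"tz":0,"turn":0,"grip":0.7},{"tx":-0.03,"ty":0.86,"tz":0,"turn":0,"grip":0.7},{"tx":0,"ty":0,"tz":0,"turn":0,"grip":0.7},{"tx":0,"ty":0,"tz":0,"turn":0,"grip":0.7}])

```text
time: 42.5
position: [0.5036, -0.3743, 0.1898]
tool_rot: [-3.135, 0.174, 0.0]
ft_force: [0.4, 0.6, -0.1]
grip_width: 0.703
grip_force: 0.0
```

```bash
python3 -c "
from h import *
from bench import ctrl
go((.502,-.3774,.026),yaw=-6.4)
s=ctrl.get_state()
w=ctrl.get_image('wrist')['pixels'];t=ctrl.get_image('top')['pixels'];d=ctrl.get_image('side')['pixels']
o=np.zeros((600,800,3),np.uint8)
o[:300,:400]=cv2.resize(t[190:330,100:300],(400,300));o[:300,400:]=cv2.resize(d[180:480,210:510],(400,300))
o[300:,:400]=cv2.resize(t[190:330,320:520],(400,300));o[300:,400:]=cv2.resize(w,(400,300))
cv2.imwrite('pics/w9.png',cv2.cvtColor(o,cv2.COLOR_RGB2BGR))"
```

```text
t 42.5 p [ 0.5036 -0.3743  0.1898] yaw -6.34 q7 -1.23 w 0.703 F 0.0 [ 0.4  0.6 -0.1]
turn 0.007
(0.502, -0.3774, 0.026) units (after turn) [-0.021  0.054  2.73 ]
```

View pics/w9.png

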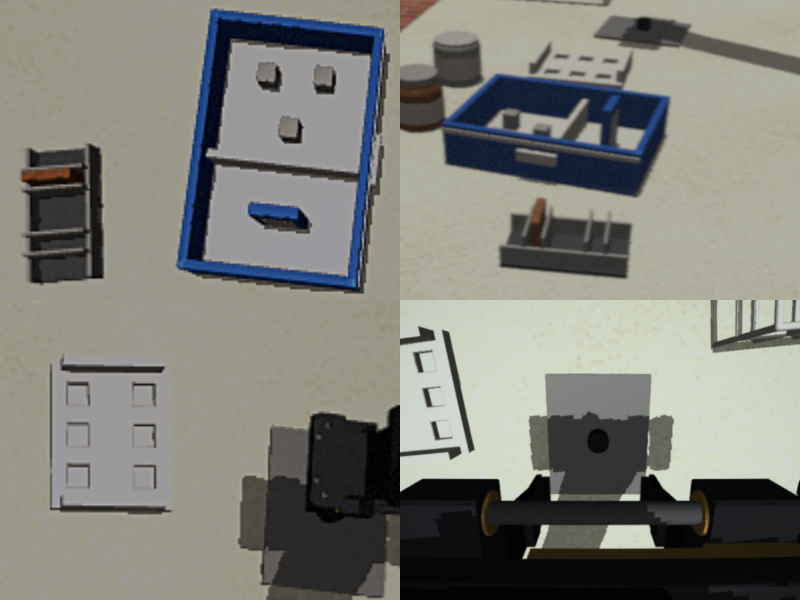

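The composite shows three stones upright in the far bay at (267,75), (323,80) and (288,128), and the plate in the near bay. The tray is empty and the lid is still on the mat.

Request:
send_rows(steps=[{"tx":-0.02,"ty":0.05,"tz":0.7,"turn":0,"grip":0.7},{"tx":0,"ty":0,"tz":0.7,"turn":0,"grip":0.7},{"tx":0,"ty":0,"tz":0.7,"turn":0,"grip":0.7},{"tx":0,"ty":0,"tz":0.58,"turn":0,"grip":0.7},{"tx":0,"ty":0,"tz":0,"turn":0,"grip":0.7},{"tx":0,"ty":0,"tz":0,"turn":0,"grip":0.7},{"tx":0,"ty":0,"tz":0,"turn":0,"grip":0.7}])

```text
time: 43.52
position: [0.5031, -0.3785, 0.0316]
tool_rot: [3.135, -0.173, 0.004]
ft_force: [-0.3, -0.0, 0.2]
grip_width: 0.702
grip_force: 0.0
```

```bash
python3 -c "
from h import *
go((.502,-.3774,.026),yaw=-6.4)"
```

```text
t 43.5 p [ 0.5031 -0.3785  0.0316] yaw -6.33 q7 -1.29 w 0.702 F 0.0 [-0.3 -0.   0.2]
turn 0.008
(0.502, -0.3774, 0.026) units (after turn) [-0.021 -0.015  0.094]
```

Request:
send_rows(steps=[{"tx":-0.02,"ty":-0.02,"tz":0.08,"turn":0,"grip":0.5},{"tx":0,"ty":0,"tz":0,"turn":0,"grip":0.4},{"tx":0,"ty":0,"tz":0,"turn":0,"grip":0},{"tx":0,"ty":0,"tz":0,"turn":0,"grip":0},{"tx":0,"ty":0,"tz":0,"turn":0,"grip":0},{"tx":0,"ty":0,"tz":0,"turn":0,"grip":0},{"tx":0,"ty":0,"tz":0,"turn":0,"grip":0},{"tx":0,"ty":0,"tz":0,"turn":0,"grip":0}], newtons=30)

```text
time: 44.52
position: [0.5009, -0.3768, 0.0248]
tool_rot: [3.136, -0.174, 0.0]
ft_force: [0.2, -0.5, 0.6]
grip_width: 0.291
grip_force: 30.0
```

```bash
python3 -c "
from h import *
go((.5797,-.1417,.14),yaw=-.92)"
```

```text
t 44.5 p [ 0.5009 -0.3768  0.0248] yaw -6.36 q7 -1.29 w 0.291 F 30.0 [ 0.2 -0.5  0.6]
turn -0.68
(0.5797, -0.1417, 0.14) units (after turn) [ 1.25  -3.939 -1.92 ]
```

Request:
send_rows(steps=[{"tx":0,"ty":0,"tz":-0.3,"turn":0,"grip":0},{"tx":0,"ty":0,"tz":-0.6,"turn":0,"grip":0},{"tx":0,"ty":0,"tz":-0.6,"turn":-0.34,"grip":0},{"tx":0,"ty":0,"tz":-0.4,"turn":-0.34,"grip":0},{"tx":0.21,"ty":-0.66,"tz":0,"turn":0,"grip":0},{"tx":0.21,"ty":-0.66,"tz":0,"turn":0,"grip":0},{"tx":0.21,"ty":-0.66,"tz":0,"turn":0,"grip":0},{"tx":0.21,"ty":-0.66,"tz":0,"turn":0,"grip":0},{"tx":0.2,"ty":-0.66,"tz":0,"turn":0,"grip":0},{"tx":0.2,"ty":-0.64,"tz":0,"turn":0,"grip":0},{"tx":0,"ty":0,"tz":0,"turn":0,"grip":0},{"tx":0,"ty":0,"tz":0,"turn":0,"grip":0}])

```text
time: 46.02
position: [0.579, -0.1421, 0.1394]
tool_rot: [3.14, -0.025, 0.0]
ft_force: [-0.5, -0.9, -1.4]
grip_width: 0.289
grip_force: 30.0
```

```bash
python3 -c "
from h import *
go((.5787,-.1417,.068),yaw=-.92)"
```

```text
t 46.0 p [ 0.579  -0.1421  0.1394] yaw -0.92 q7 -1.57 w 0.289 F 30.0 [-0.5 -0.9 -1.4]
turn 0.001
(0.5787, -0.1417, 0.068) units (after turn) [-0.005 -0.007  1.19 ]
```

Request:
send_rows(steps=[{"tx":0,"ty":0,"tz":0.4,"turn":0,"grip":0},{"tx":0,"ty":0,"tz":0.4,"turn":0,"grip":0},{"tx":0,"ty":0,"tz":0.3,"turn":0,"grip":0},{"tx":0,"ty":0,"tz":0.05,"turn":0,"grip":0},{"tx":0,"ty":0,"tz":0,"turn":0,"grip":0},{"tx":0,"ty":0,"tz":0,"turn":0,"grip":0},{"tx":0,"ty":0,"tz":0,"turn":0,"grip":0}])

```text
time: 46.9
position: [0.5795, -0.1416, 0.0705]
tool_rot: [3.141, -0.025, 0.002]
ft_force: [0.4, -0.1, -1.3]
grip_width: 0.288
grip_force: 30.0
```

```bash
python3 -c "
from h import *
go((.5787,-.1417,.065),yaw=-.92)"
```

```text
t 46.9 p [ 0.5795 -0.1416  0.0705] yaw -0.91 q7 -1.61 w 0.288 F 30.0 [ 0.4 -0.1 -1.3]
turn 0.001
(0.5787, -0.1417, 0.065) units (after turn) [-0.014  0.002  0.092]
```

Request:
send_rows(steps=[{"tx":-0.01,"ty":0,"tz":0.04,"turn":0,"grip":0},{"tx":0,"ty":0,"tz":0.03,"turn":0,"grip":0},{"tx":0,"ty":0,"tz":0.02,"turn":0,"grip":0},{"tx":0,"ty":0,"tz":0,"turn":0,"grip":0},{"tx":0,"ty":0,"tz":0,"turn":0,"grip":0}])

```text
time: 47.52
position: [0.5783, -0.1415, 0.0648]
tool_rot: [3.141, -0.025, -0.001]
ft_force: [-2.2, 0.7, 5.0]
grip_width: 0.285
grip_force: 30.0
```

In contact at 5 N and at the expected height, so I'll release and back off clear.

Request:
send_rows(steps=[{"tx":0,"ty":0,"tz":0,"turn":0,"grip":0.7},{"tx":0,"ty":0,"tz":0,"turn":0,"grip":0.7},{"tx":0,"ty":0,"tz":0,"turn":0,"grip":0.7},{"tx":0,"ty":0,"tz":0,"turn":0,"grip":0.7},{"tx":0,"ty":0,"tz":0,"turn":0,"grip":0.7},{"tx":0,"ty":0,"tz":0,"turn":0,"grip":0.7},{"tx":0,"ty":0,"tz":-0.6,"turn":0,"grip":0.7},{"tx":0,"ty":0,"tz":-0.9,"turn":0,"grip":0.7},{"tx":0,"ty":0,"tz":-0.9,"turn":0,"grip":0.7}])

```text
time: 48.65
position: [0.5782, -0.1414, 0.2098]
tool_rot: [-3.141, 0.025, 0.001]
ft_force: [0.7, -0.3, 0.3]
grip_width: 0.699
grip_force: 0.0
```

Request:
send_rows(steps=[{"tx":-0.2,"ty":0.9,"tz":0,"turn":0,"grip":0.7},{"tx":-0.2,"ty":0.9,"tz":0,"turn":0,"grip":0.7},{"tx":-0.2,"ty":0.9,"tz":0,"turn":0,"grip":0.7},{"tx":-0.2,"ty":0.9,"tz":0,"turn":0,"grip":0.7},{"tx":-0.2,"ty":0.9,"tz":0,"turn":0,"grip":0.7},{"tx":-0.2,"ty":0.9,"tz":0,"turn":0,"grip":0.7},{"tx":0,"ty":0,"tz":0,"turn":0,"grip":0.7},{"tx":0,"ty":0,"tz":0,"turn":0,"grip":0.7}])

```text
time: 49.65
position: [0.5015, -0.4637, 0.208]
tool_rot: [-3.14, 0.025, -0.0]
ft_force: [0.8, 0.6, -0.1]
grip_width: 0.703
grip_force: 0.0
```

```bash
python3 -c "
from h import *
from bench import ctrl
go()
t=ctrl.get_image('top')['pixels'];d=ctrl.get_image('side')['pixels']
cv2.imwrite('pics/t10.png',cv2.cvtColor(t,cv2.COLOR_RGB2BGR))
a=cv2.imread('pics/top0.png')[:,:,::-1]
o=np.zeros((600,800,3),np.uint8)
o[:400,:400]=cv2.resize(t[200:300,335:435],(400,400),interpolation=2);o[:400,400:]=cv2.resize(a[200:300,335:435],(400,400),interpolation=2)
o[400:,:400]=cv2.resize(d[200:280,270:430],(400,200));o[400:,400:]=cv2.resize(t[190:330,100:300],(400,200))
cv2.imwrite('pics/w10.png',cv2.cvtColor(o,cv2.COLOR_RGB2BGR))"
```

```text
t 49.6 p [ 0.5015 -0.4637  0.208 ] yaw -0.92 q7 -1.04 w 0.703 F 0.0 [ 0.8  0.6 -0.1]
```

View pics/w10.png

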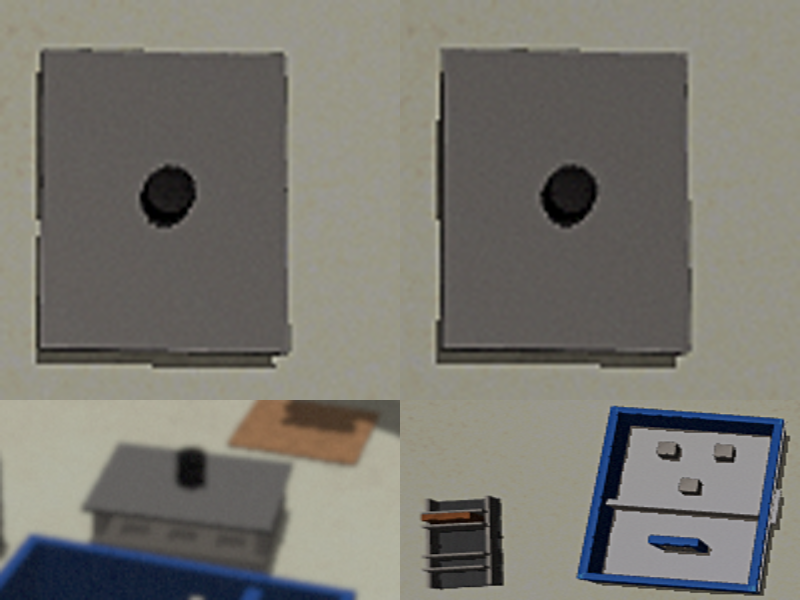

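The lid is back where it started: its corners, (42,48) to (289,352), match the first picture within a pixel. The stones and plate are in their bays, and the board is in the rack.

```bash
python3 -c "
from bench import ctrl
print(ctrl.close_job())"
```

```text
the job is handed in; nothing more can be done
None
```

The job is handed in: the freezer plate stands in the smaller bay, all three stones present are in the larger bay, the lid is squarely back on the tray, and I moved neither the board, jar nor can.

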